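Get at the filter in the interlocked drawer cabinet

TASK

Shut the open left drawer of the filter cabinet fully home so that the interlock frees the right drawer, then pull the right drawer all the way out. Unlock the black bayonet cover of the leaning filter housing in it by a quarter turn anticlockwise, lift it off and set it down upright in the steel tray without dropping it. Leave the left drawer shut, the right one open, and the glassware, spanner and other things where they stand.

Things in the scene. Friction and masses are not known exactly. Their poses are not given: they have to be found in the camera images.
- left_drawer (a joint): how far the left drawer (at larger y, holding spare cartridges) is open, in m: 0 fully shut against a hard stop, 0.18 fully open. It starts open by 70 to 120 mm. It slides with about 2 N of friction.
- right_drawer (a joint): how far the right drawer (at smaller y, holding the filter housing) is open, in m: 0 shut (so at the start), 0.18 fully out against a hard stop. A hidden sliding pin locks it (about 3 mm of play) until the left drawer is fully shut; then about 3 N pulls it out. While it is out the left drawer is locked shut.
- left_drawer_pull (a point): middle of the left drawer's pull: an upright aluminium fin 16 mm thick (y), standing 50 mm out of the drawer front (x), 42 mm high (z). The point lies 28 mm out from the front, at half height, 104 mm above the table, and moves with the drawer. Axes are the cabinet's: x into the cabinet (drawers open to -x), y left, z up.
- cabinet_edge (a point): middle of the top front edge of the fixed white filter cabinet, 152 mm above the table, right above the faces of shut drawers. The cabinet is 340 wide (y) and runs 300 mm back (x, away from the robot). This edge is 27 mm higher than the tops of the pulls. The two drawer fronts, side by side, are 154 wide and reach up to 125 mm above the table; the drawers' side walls only to 63 mm.
- right_drawer_pull (a point): middle of the right drawer's pull, a fin of the same size; same axes.
- housing (a point): centre of the filter housing's flange on which the cover sits, 58 mm above the table, in the right drawer: 143 mm in +x of the right pull's point and 46 mm lower. Axes as the cabinet's, but the housing leans 28 degrees to the front: its axis points up along (-0.469, 0, 0.883). With the drawer fully out it stands 65 mm in front of the cabinet roof's edge.
- cover_wing (a point): centre of the wing of the black bayonet cover (0.16 kg, a cup 74 mm in diameter, 35 mm tall, open below). The wing on its top is 64 mm long (x), 14 thick (y), 32 tall (z, the cover's axis). The point is on the axis, 51 mm above the lower rim, 16 mm below the top. At the start it sits locked on the housing, leaning with it, the wing in the cabinet's front-to-back plane.
- tray: fixed steel tray on the table to the right of the cabinet, 180 x 180 mm outside, 22 mm high, walls 4 mm, floor 4 mm thick; origin at the centre of its underside, on the table; z up.
- bottle_a: bystander: reagent bottle with blue cap, 86 mm in diameter, 170 mm tall, left of the cabinet; origin at the centre of its foot
- bottle_b: bystander: reagent bottle with blue cap, 80 mm in diameter, 180 mm tall, right of the cabinet; origin at the centre of its foot
- beaker: bystander: glass beaker, 72 mm in diameter, 90 mm tall, between the right drawer and the tray's far side; origin at the centre of its foot
- spanner: bystander: spanner 160 mm long lying on the table before the cabinet; origin at its middle
- pot: bystander: white screw-top jar, 60 mm in diameter, 65 mm tall, on the table before the left drawer; origin at the centre of its foot
- rack: bystander: white plastic box 120 x 85 x 55 mm, left of the cabinet; origin at the centre of its underside
- cover: the black cover; origin on its axis at its lower rim, z its axis. Two lugs hold it on the housing with 3 mm of play. Turned anticlockwise (seen from above along its own leaning axis) it is free from about 60 degrees and meets a stop at about 95; clockwise it stops after about 13. Once free it lifts off along its axis; 30 mm of lift clears the neck.

How it is judged (in metres and radians):
On the way, in this order (a step that is already met when the one before it is completed fails the run):
1. the left drawer is fully shut (within 3 mm) (value of joint left_drawer below 0.003 m), for 0.2 s.
2. the right drawer is pulled out at least 165 mm (value of joint right_drawer above 0.165 m), for 0.2 s.
3. the cover is off the housing, its wing more than 90 mm from the flange centre (distance between cover_wing and housing above 0.09 m), for 0.1 s.
At the end, for the whole second after the job is handed in: The left drawer is shut within 3 mm, the right drawer is out at least 160 mm, and the cover stands upright (within 0.1 rad), right way up, flat on the tray's floor (wing centre within 60 mm of the tray's centre line each way), released and at rest (value of joint left_drawer below 0.003 m and value of joint right_drawer above 0.16 m and angle between cover_wing's own z axis and vertical below 0.1 rad and x of cover_wing in the frame of tray between -0.06 and 0.06 m and y of cover_wing in the frame of tray between -0.06 and 0.06 m and z of cover_wing in the frame of tray between 0.048 and 0.063 m and linear speed of cover below 0.02 m/s); the robot touches nothing.
It fails at once if a bystander is moved by more than 30 mm (distance of any of bottle_a, bottle_b, beaker, spanner, rack, pot from where it was at the start of the episode above 0.03 m).
It fails at once if the cover is dropped: it falls freely, out of the fingers, at more than 0.7 m/s (about 25 mm) (linear speed of cover above 0.7 m/s and contact force between the fingers and cover below 0.1 N).
It also fails if it takes over 67 s, if anything falls off the work surface, if the arm or the gripper's body presses on something with over 40 N, if the wrist force passes 120 N, or if a joint passes its speed limit or range.

ROBOT

A 6-joint arm with a two-finger parallel gripper is mounted at the origin on the work surface. World frame = base frame: x ahead of the robot, y to its left, z up, the work surface at z = 0. Lengths are in mm, angles in rad, forces in N, time in s.
With the tool pointing down it reaches from about 400 to 925 mm from the base axis. Payload 12.5 kg.
Tool frame: the origin (TCP) lies on the centre line of the jaws, within the pads' length; the fingertips stand 19 mm ahead of it and the grasp point (between the pads) is the TCP; z points along the fingers, y is the line along which they close (so a half turn about z gives the same grasp; the last joint's range is limited). The gripper opens to 95 mm and grips with 3 to 60 N. Pads are 20 mm wide; open, the fingers measure 119 mm over their backs; the gripper's body (75 mm by 180 mm) begins 59 mm behind the grasp point.
Start: joints at [-1.439, 0.491, 1.559, -0, 1.092, -0.106], TCP at [147.25, -607.424, 213.361] pointing down, gripper open.
Joint ranges: [-3.1, 3.1], [-0.84, 2.19], [0.05, 2.79], [-1.13, 4.28], [0.06, 2.93], [-2.69, 2.69]. Speed limits (rad/s): [2.22, 2.22, 2.79, 3.14, 3.14, 3.14].

INTERFACE

Orientations are given as [roll, pitch, yaw] about the fixed x, y, z axes, in that order (R = Rz(yaw) Ry(pitch) Rx(roll)).
In Python, from cell import state, read_camera, job_done gives the robot as it stands.
- The arm moves only by the tool arm_command, never from a script. Its argument "deltas" is a list of rows, each an object of numbers: "dx", "dy", "dz": the shift along the world's x, y, z in m; "yaw": the turn about the world's z in degrees. In form: [{"dx": .., "dy": .., "dz": .., "yaw": ..}, ...]. A call has 1 to 20 rows; each row shifts and turns the commanded pose from where the row before left it; what a row does not reach is not made up. A row lasts 1/10 s, in which the tool goes at most 50 mm and 8.59 degrees, less where a joint would pass 70% of its speed; a pose out of reach is approached as far as the arm can. A call with a gripper value outside its range is refused whole. "gripper" is the finger opening in m, from 0 to 0.0951, set as the call begins (left out, the last holds). The fingers move at their own pace and stop on an object; the grip force is fixed at half the most. Time passes only in rows, so rows that do not move let the fingers close. It gives the time, the measured TCP pose, the force, the opening and the grip force at its end, in the units of the state.
- state(): the state, without advancing time (a new reading comes with each control period).
- read_camera(name): name is "scene" or "top" or "wrist"; returns a dict with "color" (400x640x3 uint8, red, green, blue), "range_z" (400x640 float32, mm along the optical axis (not along the pixel's ray), 0 where there is no reading), "fx", "fy", "cx", "cy" (pixels), "extrinsics" (4x4, takes a point from camera to world coordinates). Camera axes: x right, y up, looking along -z (the intrinsics and any distortion apply to the point x, -y, -z); pixel columns grow to the right and rows downward; lengths in mm; the calibration is good to about 2 mm. A picture is of the moment at which its call begins.
- job_done(): hands the job in; it is judged then, once.
The state is a dict: "t": time; "joints": joint angles; "qvel": joint speeds; "tau": joint torques, N m; "eef_pos": TCP position; "tcp_rot": TCP orientation; "ft_force": force on the tool from outside, world axes, zero at the start; "moment": the same for the moment, N m; "opening": opening from 0.0 (shut) to 1.0 (fully open); "grip_force": force on a finger pad.
Only numpy, scipy, OpenCV 4.12 (cv2) and the standard library are available. Lean on these libraries where they do the work, as an engineer would, in place of code of your own. Each camera call takes 0.05 s, during which the arm holds its last target. There are 200 camera calls.

## Working session

There is one attempt and no reset: what is moved stays moved. The work goes in short steps, Python scripts to look and compute and a tool call to move; the robot and the scene stay as the last step left them, time stands still between calls to the robot, and variables do not carry over. Pictures are saved under pics/ and viewed, at most 10 in all, crops included, and the job is handed in when it is done.

Besides the shell and the picture viewer there is one more tool, called after "Emit:" in YAML: its name, and indented under it one key for each argument. arm_command: Moves the arm, as the interface text tells. Its arguments: {"type":"object","properties":{"deltas":{"type":"array"},"gripper":{"type":"number"}},"required":["deltas"]}

```bash
mkdir -p pics; ls; cat > h.py <<'E'
import numpy as np, cv2
from cell import state, read_camera, job_done
def snap(name,fn=None):
    c=read_camera(name)
    if fn: cv2.imwrite('pics/'+fn,c['color'][:,:,::-1])
    np.savez('/tmp/'+name+'.npz',**c)
    return c
def load(name): return dict(np.load('/tmp/'+name+'.npz'))
def world(c,u,v,z=None):
    d=c['range_z'][int(v),int(u)]
    r=np.array([(u-c['cx'])/c['fx'],-(v-c['cy'])/c['fy'],-1.])
    E=c['extrinsics']
    if z is not None:
        w=E[:3,:3]@r; d=(z-E[2,3])/w[2]
    return E[:3,:3]@(r*d)+E[:3,3]
def cloud(c):
    v,u=np.mgrid[:400,:640]; d=c['range_z']
    p=np.stack([(u-c['cx'])/c['fx']*d,-(v-c['cy'])/c['fy']*d,-d],-1)
    return p@c['extrinsics'][:3,:3].T+c['extrinsics'][:3,3]
E
python3 - <<'E'
from h import *
print(state())
for n in('top','scene'):
    c=snap(n,n+'0.png'); print(n,[float(c[k]) for k in('fx','fy','cx','cy')],c['extrinsics'].round(3).tolist(),[k for k in c])
E
```

```text
pics
{'t': 0.0, 'joints': array([-1.43861228e+00,  4.91519064e-01,  1.55942814e+00, -7.34697073e-06,
        1.09172382e+00, -1.05609578e-01]), 'qvel': array([-0.00036261,  0.00028421, -0.00154002,  0.0006882 , -0.00130426,
        0.0015921 ]), 'tau': array([-3.92396003e-03, -6.12647438e+01, -2.58180696e+01,  6.90919929e-02,
        4.82215849e-02, -8.67824519e-05]), 'eef_pos': array([ 147.2067506 , -607.1676206 ,  212.79425422]), 'tcp_rot': array([-3.14051961e+00, -1.07194337e-04,  2.37796959e-01]), 'ft_force': array([ 0.09507412,  0.08052471, -0.2683649 ]), 'moment': array([ 0.00622357,  0.02048483, -0.04279809]), 'grip_force': 0.0, 'opening': 0.9956599130167549}
top [436.16918574559395, 436.16918574559395, 322.2709599306701, 199.26945041731884] [[0.013, 0.99, -0.14, 426.413], [-1.0, 0.016, 0.021, 32.924], [0.023, 0.139, 0.99, 1255.534], [0.0, 0.0, 0.0, 1.0]] ['color', 'range_z', 'fx', 'fy', 'cx', 'cy', 'extrinsics']
scene [442.80196496094635, 442.80196496094635, 318.33452889158906, 198.73133333353573] [[0.757, -0.371, 0.539, 1193.496], [0.654, 0.455, -0.605, -686.219], [-0.021, 0.81, 0.587, 815.693], [0.0, 0.0, 0.0, 1.0]] ['color', 'range_z', 'fx', 'fy', 'cx', 'cy', 'extrinsics']
```

View pics/top0.png

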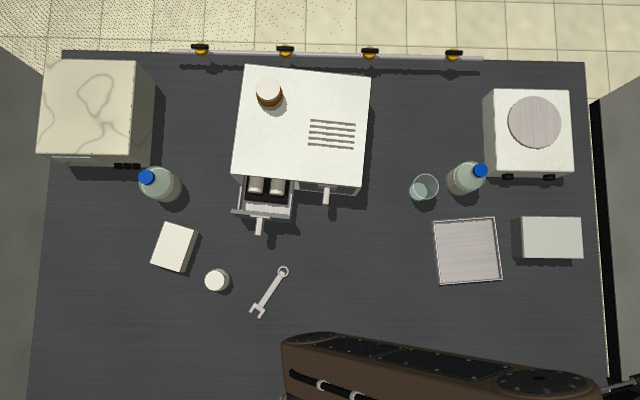

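View pics/scene0.png

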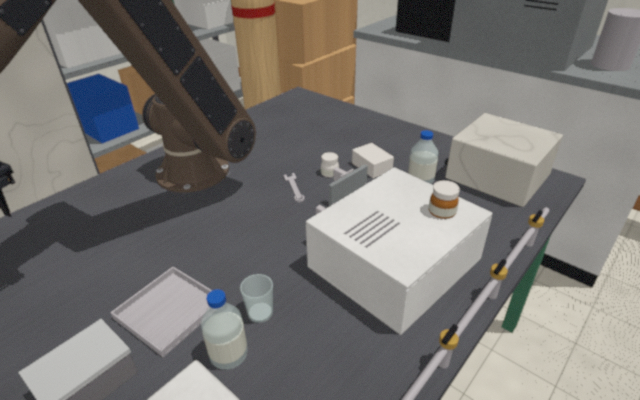

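The top view shows the cabinet front edge running from about (231,174) to (362,188), the left pull near (259,226), the right pull near (326,196), the tray around (467,250) and the spanner around (269,290). I'll measure from an enlarged crop.

```bash
python3 - <<'E'
from h import *
c=load('top'); im=c['color'][:,:,::-1]
cv2.imwrite('pics/crop1.png',cv2.resize(im[155:245,220:380],None,fx=5,fy=5,interpolation=cv2.INTER_CUBIC))
P=cloud(c)
# cabinet roof: plane z~152
for lo,hi,box,n in((146,158,(60,200,220,380),'roof'),(110,135,(190,240,225,345),'pulls/fronts')):
    m=np.zeros((400,640),bool); m[box[0]:box[1],box[2]:box[3]]=1
    m&=(P[...,2]>lo)&(P[...,2]<hi); q=P[m]
    r=cv2.minAreaRect(q[:,:2].astype(np.float32)); print(n,m.sum(),r,cv2.boxPoints(r).round(1).tolist(),np.median(q[:,2]))
for nm,u0,u1,v0,v1 in (('L',252,266,219,236),('R',320,332,190,205)):
    m=np.zeros((400,640),bool); m[v0:v1,u0:u1]=1; m&=(P[...,2]>112)&(P[...,2]<135)
    q=P[m]; print(nm,m.sum(),q.min(0),q.max(0),np.median(q,0))
m=np.zeros((400,640),bool); m[210:290,425:510]=1; m&=(P[...,2]>12)&(P[...,2]<30)
r=cv2.minAreaRect(P[m][:,:2].astype(np.float32)); print('tray',r)
for nm,u,v in (('spanner',269,290),('pot',217,279),('beaker',424,186),('bottleb',480,170),('spanEnds',283,270),('se2',257,313),('jar',270,90)): print(nm,world(c,u,v))
E
```

```text
roof 13514 ((780.2261962890625, 66.16077423095703), (340.7506103515625, 301.4302978515625), 84.72359466552734) [[614.5, -89.5999984741211], [914.5999755859375, -117.4000015258789], [946.0, 222.0], [645.7999877929688, 249.6999969482422]] 151.21532301527282
pulls/fronts 530 ((545.364501953125, 111.20637512207031), (81.21438598632812, 261.3599853515625), 12.74885082244873) [[476.8999938964844, 229.6999969482422], [534.5999755859375, -25.200000762939453], [613.7999877929688, -7.300000190734863], [556.0999755859375, 247.60000610351562]] 123.76761553016252
L 111 [490.32936791 163.84526658 113.07290261] [532.98831139 182.63210805 128.23016073] [511.0363648  172.70579754 123.80383132]
R 92 [574.10828949  -8.33735368 112.60146974] [611.2493304    7.48945224 128.54708975] [ 5.92447227e+02 -2.84182418e-01  1.23467433e+02]
tray ((462.4854736328125, -406.0456237792969), (180.03599548339844, 182.63819885253906), 5.289867877960205)
spanner [343.85950536 152.50051081  10.79249366]
pot [374.62432672 287.19218068  63.32931666]
beaker [ 647.62962975 -291.0199468     1.44664189]
bottleb [ 660.80582704 -390.45355645  174.9982305 ]
spanEnds [399.2237209  115.68976552  -1.5083778 ]
se2 [279.74307054 185.05141746   0.43148623]
jar [844.23704103 144.59052622 219.53510728]
```

View pics/crop1.png

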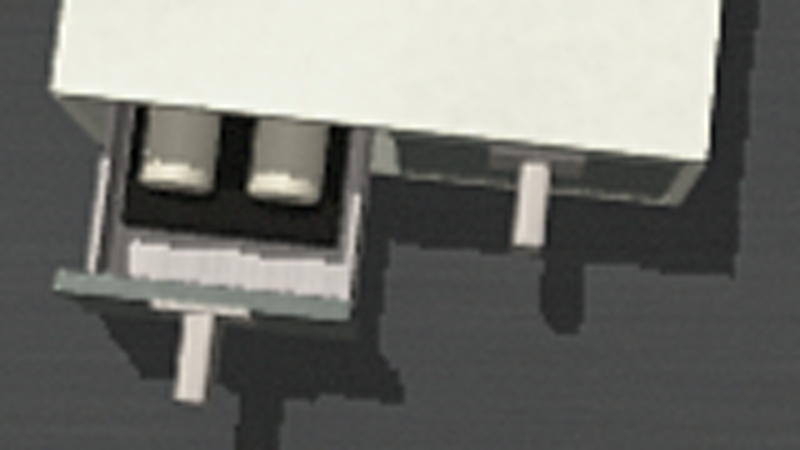

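Cabinet yaw is about -5.3° and the front edge middle is (630, 80). The left pull is at about (510, 172), so that drawer is about 100 mm open. The right pull is at about (594, 2) and the tray centre is (462, -406). All of this agrees with the sizes given. Next I go to the left fin with the fingers shut.

Emit:
arm_command:
  deltas:
    - {"dx": 0.025, "dy": 0.0255, "yaw": -1.9}
    - {"dx": 0.025, "dy": 0.0255, "yaw": -1.9}
    - {"dx": 0.025, "dy": 0.0255, "yaw": -1.9}
    - {"dx": 0.025, "dy": 0.0255, "yaw": -1.9}
    - {"dx": 0.025, "dy": 0.0255, "yaw": -1.9}
    - {"dx": 0.025, "dy": 0.0255, "yaw": -1.9}
    - {"dx": 0.025, "dy": 0.0255, "yaw": -1.9}
    - {"dx": 0.025, "dy": 0.0255, "yaw": -1.9}
    - {"dx": 0.025, "dy": 0.0255, "yaw": -1.9}
    - {"dx": 0.025, "dy": 0.0255, "yaw": -1.8}
    - {"dx": 0.025, "dy": 0.0255}
    - {"dx": 0.025, "dy": 0.0255}
    - {"dy": 0.04}
    - {"dy": 0.04}
    - {"dy": 0.04}
    - {"dy": 0.04}
    - {"dy": 0.04}
    - {"dy": 0.04}
  gripper: 0

```text
$.deltas[0]: bad value
```

Emit:
arm_command:
  deltas:
    - {"dy": 0.04}
    - {"dy": 0.04}
    - {"dy": 0.04}
    - {"dy": 0.04}
    - {"dy": 0.04}
    - {"dy": 0.04}
    - {}
    - {}

```text
$.deltas[0]: bad value
```

Emit:
arm_command:
  deltas:
    - {"dx": 0.025, "dy": 0.0255, "dz": 0, "yaw": -1.9}
    - {"dx": 0.025, "dy": 0.0255, "dz": 0, "yaw": -1.9}
    - {"dx": 0.025, "dy": 0.0255, "dz": 0, "yaw": -1.9}
    - {"dx": 0.025, "dy": 0.0255, "dz": 0, "yaw": -1.9}
    - {"dx": 0.025, "dy": 0.0255, "dz": 0, "yaw": -1.9}
    - {"dx": 0.025, "dy": 0.0255, "dz": 0, "yaw": -1.9}
    - {"dx": 0.025, "dy": 0.0255, "dz": 0, "yaw": -1.9}
    - {"dx": 0.025, "dy": 0.0255, "dz": 0, "yaw": -1.9}
    - {"dx": 0.025, "dy": 0.0255, "dz": 0, "yaw": -1.9}
    - {"dx": 0.025, "dy": 0.0255, "dz": 0, "yaw": -1.8}
    - {"dx": 0.025, "dy": 0.0255, "dz": 0, "yaw": 0}
    - {"dx": 0.025, "dy": 0.0255, "dz": 0, "yaw": 0}
    - {"dx": 0, "dy": 0.04, "dz": 0, "yaw": 0}
    - {"dx": 0, "dy": 0.04, "dz": 0, "yaw": 0}
    - {"dx": 0, "dy": 0.04, "dz": 0, "yaw": 0}
    - {"dx": 0, "dy": 0.04, "dz": 0, "yaw": 0}
    - {"dx": 0, "dy": 0.04, "dz": 0, "yaw": 0}
    - {"dx": 0, "dy": 0.04, "dz": 0, "yaw": 0}
  gripper: 0

```text
t: 1.9
eef_pos: [446.9, -59.9, 213.3]
tcp_rot: [3.142, 0.0, -0.092]
ft_force: [-0.2, 0.2, -0.1]
opening: 0.003
grip_force: 0.0
```

Emit:
arm_command:
  deltas:
    - {"dx": -0.001, "dy": 0.0393, "dz": 0, "yaw": 0}
    - {"dx": -0.001, "dy": 0.0393, "dz": 0, "yaw": 0}
    - {"dx": -0.001, "dy": 0.0393, "dz": 0, "yaw": 0}
    - {"dx": -0.001, "dy": 0.0393, "dz": 0, "yaw": 0}
    - {"dx": -0.001, "dy": 0.0393, "dz": 0, "yaw": 0}
    - {"dx": -0.001, "dy": 0.0393, "dz": 0, "yaw": 0}
    - {"dx": 0, "dy": 0, "dz": -0.025, "yaw": 0}
    - {"dx": 0, "dy": 0, "dz": -0.025, "yaw": 0}
    - {"dx": 0, "dy": 0, "dz": -0.025, "yaw": 0}
    - {"dx": 0, "dy": 0, "dz": -0.026, "yaw": 0}
    - {"dx": 0.015, "dy": -0.0014, "dz": 0, "yaw": 0}
    - {"dx": 0.015, "dy": -0.0014, "dz": 0, "yaw": 0}
    - {"dx": 0.015, "dy": -0.0014, "dz": 0, "yaw": 0}
    - {"dx": 0.015, "dy": -0.0014, "dz": 0, "yaw": 0}

```text
t: 3.3
eef_pos: [500.9, 168.7, 111.8]
tcp_rot: [3.141, 0.003, -0.092]
ft_force: [-3.1, 1.7, -0.9]
opening: 0.007
grip_force: 1.5
```

Emit:
arm_command:
  deltas:
    - {"dx": 0.01, "dy": -0.0009, "dz": 0, "yaw": 0}
    - {"dx": 0.01, "dy": -0.0009, "dz": 0, "yaw": 0}
    - {"dx": 0.01, "dy": -0.0009, "dz": 0, "yaw": 0}
    - {"dx": 0.01, "dy": -0.0009, "dz": 0, "yaw": 0}
    - {"dx": 0.01, "dy": -0.0009, "dz": 0, "yaw": 0}
    - {"dx": 0.01, "dy": -0.0009, "dz": 0, "yaw": 0}
    - {"dx": 0.008, "dy": -0.0007, "dz": 0, "yaw": 0}
    - {"dx": 0, "dy": 0, "dz": 0, "yaw": 0}

```text
t: 4.1
eef_pos: [570.8, 162.6, 112.5]
tcp_rot: [-3.141, -0.002, -0.092]
ft_force: [0.2, 0.4, 0.4]
opening: 0.007
grip_force: 0.0
```

Emit:
arm_command:
  deltas:
    - {"dx": 0.003, "dy": -0.0003, "dz": 0, "yaw": 0}
    - {"dx": 0.003, "dy": -0.0003, "dz": 0, "yaw": 0}
    - {"dx": 0.002, "dy": -0.0002, "dz": 0, "yaw": 0}
    - {"dx": 0, "dy": 0, "dz": 0, "yaw": 0}

```text
t: 4.5
eef_pos: [577.5, 161.9, 112.5]
tcp_rot: [-3.142, -0.0, -0.092]
ft_force: [-0.7, 0.8, -0.7]
opening: 0.007
grip_force: 0.1
```

Emit:
arm_command:
  deltas:
    - {"dx": 0.002, "dy": -0.0002, "dz": 0, "yaw": 0}
    - {"dx": 0.002, "dy": -0.0002, "dz": 0, "yaw": 0}
    - {"dx": 0, "dy": 0, "dz": 0, "yaw": 0}

```text
t: 4.8
eef_pos: [577.9, 161.8, 112.4]
tcp_rot: [3.141, 0.007, -0.092]
ft_force: [-18.7, 2.4, 12.1]
opening: 0.001
grip_force: 9.7
```

The left drawer is hard against its stop; the TCP's x is as predicted. Now to the right pull.

Emit:
arm_command:
  deltas:
    - {"dx": -0.02, "dy": 0.002, "dz": 0, "yaw": 0}
    - {"dx": -0.025, "dy": 0.002, "dz": 0.02, "yaw": 0}
    - {"dx": 0, "dy": -0.03, "dz": 0.025, "yaw": 0}
    - {"dx": 0, "dy": -0.035, "dz": 0, "yaw": 0}
    - {"dx": 0.015, "dy": -0.035, "dz": 0, "yaw": 0}
    - {"dx": 0.015, "dy": -0.035, "dz": 0, "yaw": 0}
    - {"dx": 0.015, "dy": -0.03, "dz": 0, "yaw": 0}
    - {"dx": 0.012, "dy": 0, "dz": 0, "yaw": 0}
    - {"dx": 0, "dy": 0, "dz": 0, "yaw": 0}
    - {"dx": 0, "dy": 0, "dz": 0, "yaw": 0}
  gripper: 0.06

```text
t: 5.8
eef_pos: [592.9, 1.3, 157.1]
tcp_rot: [-3.142, 0.001, -0.091]
ft_force: [-1.0, 0.4, -0.1]
opening: 0.632
grip_force: 0.0
```

```bash
python3 - <<'E'
from h import *
print(state()['eef_pos'],state()['opening'])
c=snap('wrist','w1.png'); print(float(c['fx']),c['extrinsics'].round(2).tolist())
E
```

```text
[592.861955     1.31565354 157.12735188] 0.631922709323287
288.56161988376016 [[-0.09, 0.96, 0.28, 671.37], [-1.0, -0.09, -0.03, -4.13], [-0.0, -0.28, 0.96, 328.51], [0.0, 0.0, 0.0, 1.0]]
```

View pics/w1.png

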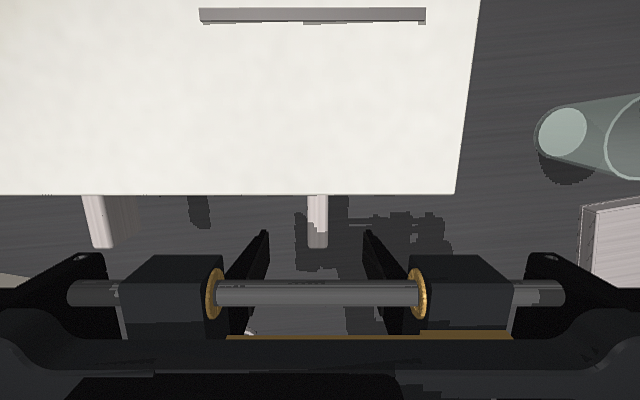

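The fin lies at column 318, midway between the fingers (265 and 366). Both fin tips are at row 247, so both drawers are shut. I go down and grip.

Emit:
arm_command:
  deltas:
    - {"dx": 0, "dy": 0, "dz": -0.015, "yaw": 0}
    - {"dx": 0, "dy": 0, "dz": -0.015, "yaw": 0}
    - {"dx": 0, "dy": 0, "dz": -0.015, "yaw": 0}

```text
t: 6.15
eef_pos: [592.7, 1.7, 112.2]
tcp_rot: [3.142, -0.0, -0.09]
ft_force: [0.3, 0.6, -0.2]
opening: 0.63
grip_force: 0.0
```

Emit:
arm_command:
  deltas:
    - {"dx": 0, "dy": 0, "dz": 0, "yaw": 0}
    - {"dx": 0, "dy": 0, "dz": 0, "yaw": 0}
    - {"dx": 0, "dy": 0, "dz": 0, "yaw": 0}
    - {"dx": 0, "dy": 0, "dz": 0, "yaw": 0}
  gripper: 0

```text
t: 6.55
eef_pos: [593.5, 0.7, 113.2]
tcp_rot: [3.141, -0.001, -0.092]
ft_force: [0.9, 1.0, -0.3]
opening: 0.35
grip_force: 0.0
```

Emit:
arm_command:
  deltas:
    - {"dx": 0, "dy": 0, "dz": 0, "yaw": 0}
    - {"dx": 0, "dy": 0, "dz": 0, "yaw": 0}
    - {"dx": 0, "dy": 0, "dz": 0, "yaw": 0}
    - {"dx": 0, "dy": 0, "dz": 0, "yaw": 0}
  gripper: 0

```text
t: 6.95
eef_pos: [593.3, 0.0, 112.7]
tcp_rot: [3.141, -0.0, -0.092]
ft_force: [-2.0, -5.2, 3.2]
opening: 0.162
grip_force: 30.0
```

Emit:
arm_command:
  deltas:
    - {"dx": -0.01, "dy": 0.0009, "dz": 0, "yaw": 0}
    - {"dx": -0.01, "dy": 0.0009, "dz": 0, "yaw": 0}
    - {"dx": -0.01, "dy": 0.0009, "dz": 0, "yaw": 0}

```text
t: 7.25
eef_pos: [563.6, 2.7, 112.7]
tcp_rot: [3.141, -0.002, -0.092]
ft_force: [1.8, -5.7, 1.8]
opening: 0.163
grip_force: 30.0
```

Emit:
arm_command:
  deltas:
    - {"dx": -0.015, "dy": 0.0014, "dz": 0, "yaw": 0}
    - {"dx": -0.015, "dy": 0.0014, "dz": 0, "yaw": 0}
    - {"dx": -0.015, "dy": 0.0014, "dz": 0, "yaw": 0}
    - {"dx": -0.015, "dy": 0.0014, "dz": 0, "yaw": 0}
    - {"dx": -0.015, "dy": 0.0014, "dz": 0, "yaw": 0}
    - {"dx": -0.015, "dy": 0.0014, "dz": 0, "yaw": 0}
    - {"dx": -0.015, "dy": 0.0014, "dz": 0, "yaw": 0}
    - {"dx": -0.015, "dy": 0.0014, "dz": 0, "yaw": 0}
    - {"dx": -0.012, "dy": 0.0011, "dz": 0, "yaw": 0}
    - {"dx": -0.008, "dy": 0.0008, "dz": 0, "yaw": 0}
    - {"dx": -0.006, "dy": 0.0006, "dz": 0, "yaw": 0}
    - {"dx": -0.003, "dy": 0.0003, "dz": 0, "yaw": 0}
    - {"dx": 0, "dy": 0, "dz": 0, "yaw": 0}

```text
t: 8.55
eef_pos: [414.0, 16.2, 112.6]
tcp_rot: [3.14, -0.0, -0.091]
ft_force: [-2.6, -15.3, 4.9]
opening: 0.166
grip_force: 30.0
```

Emit:
arm_command:
  deltas:
    - {"dx": 0, "dy": 0, "dz": 0, "yaw": 0}
    - {"dx": 0, "dy": 0, "dz": 0, "yaw": 0}
    - {"dx": 0, "dy": 0, "dz": 0.02, "yaw": 0}
    - {"dx": 0, "dy": 0, "dz": 0.03, "yaw": 0}
    - {"dx": 0, "dy": 0, "dz": 0.04, "yaw": 0}
    - {"dx": 0, "dy": 0, "dz": 0.04, "yaw": 0}
    - {"dx": 0, "dy": 0, "dz": 0.02, "yaw": 0}
    - {"dx": 0, "dy": 0, "dz": 0, "yaw": 0}
  gripper: 0.05

```text
t: 9.35
eef_pos: [415.1, 17.4, 264.7]
tcp_rot: [-3.141, -0.005, -0.092]
ft_force: [0.7, 0.1, -0.4]
opening: 0.525
grip_force: 0.0
```

```bash
python3 - <<'E'
from h import *
print(state()['eef_pos'],state()['opening'])
c=snap('wrist','w2.png'); P=cloud(c)
m=(P[...,2]>128)&(P[...,2]<145)&(abs(P[...,0]-510)<60); print(m.sum())
t=snap('top'); print('edge?')
E
```

```text
[415.14326955  17.3885523  264.69634672] 0.5252931824051976
142
edge?
```

View pics/w2.png

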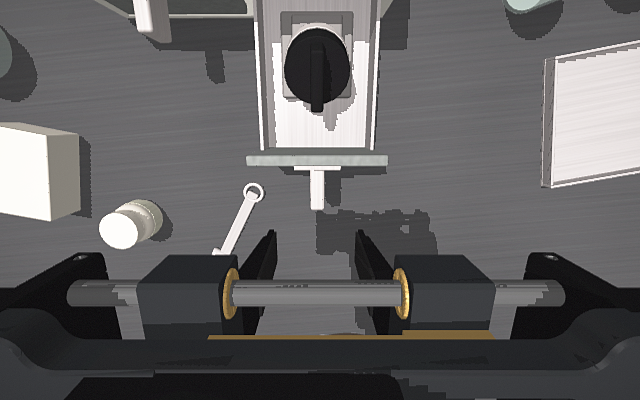

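The drawer is fully out. The wing runs along column 317 from about row 50 (back) to row 111 (front), with the cover disc centred near (317,66) and the fin tip at (317,209). I'll compare these with the model prediction.

```bash
cat >> h.py <<'E'
A=np.deg2rad(-5.2); X=np.array([np.cos(A),np.sin(A),0]); Y=np.array([-np.sin(A),np.cos(A),0]); Z=np.array([0,0,1.])
a=-.469*X+.883*Z; u=.883*X+.469*Z
def proj(c,p):
    q=np.linalg.inv(c['extrinsics'])@np.append(p,1); return c['cx']+c['fx']*q[0]/-q[2], c['cy']+c['fy']*q[1]/q[2]
E
python3 - <<'E'
from h import *
c=load('wrist')
print('fin tip',world(c,317,209,125),'front',world(c,317,156,125), 'shut L fin tip',world(c,147,33,125))
pull=world(c,317,209,125)+22*X; pull[2]=104
flange=pull+143*X-46*Z
W=flange+51*a
print('pull',pull,'flange',flange,'wing',W)
for s in(1,-1):
  print('wing end top',s,proj(c,W+16*a+s*32*u))
P=cloud(c); im=c['color'].max(-1)
m=np.zeros(im.shape,bool); m[25:115,310:325]=1
m&=(im<60)
for v in range(30,114,6): 
    k=[uu for uu in range(305,330) if P[v,uu,2]>0]; 
    print(v,P[v,317].round(0),P[v,317]@X-W@X, im[v,317],im[v,308])
E
python3 - <<'E'
from h import *
c=load('wrist')
cv2.imwrite('pics/crop2.png',cv2.resize(np.clip(c['color'][15:125,260:375,::-1].astype(float)*2.5,0,255).astype(np.uint8),None,fx=5,fy=5,interpolation=cv2.INTER_CUBIC))
E
```

```text
fin tip [397.88022585  19.36721595 125.        ] front [457.05866443  13.99559065 125.        ] shut L fin tip [589.22586989 166.32767421 125.        ]
pull [419.78968262  17.37329919 104.        ] flange [562.20115162   4.41284022  58.        ] wing [538.38059269   6.58068091 103.033     ]
wing end top 1 (np.float64(317.0685467062607), np.float64(48.65344582467867))
wing end top -1 (np.float64(316.94393590836097), np.float64(111.84045298742102))
30 [587.   2.  88.] 48.65593423824362 32 15
36 [576.   3. 106.] 38.131352555132025 45 34
42 [570.   4. 109.] 32.060448796029505 35 39
48 [561.   5. 126.] 22.755249881661484 37 36
54 [555.   5. 131.] 16.455363653786662 37 38
60 [550.   6. 129.] 11.48120038551599 38 37
66 [545.   6. 124.] 7.060569590549903 39 39
72 [540.   6. 122.] 1.8648218926398386 38 38
78 [535.   7. 120.] -3.5227665997559825 37 41
84 [529.   7. 119.] -9.03345196828775 39 38
90 [524.   8. 115.] -14.432363017541775 39 37
96 [518.   8. 111.] -19.967352805553674 41 37
102 [513.   9. 109.] -25.860882219575217 36 22
108 [507.   9. 105.] -31.836976705980703 36 165
```

View pics/crop2.png

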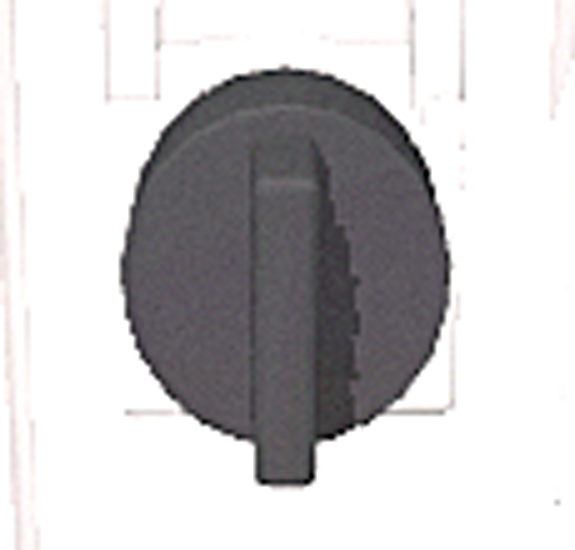

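The wing matches the model to within 1–2 mm, with its centre at about (538, 6.6, 103). Next I work out a path that pushes its back end towards +Y with the closed fingers.

```bash
python3 - <<'E'
from h import *
W=np.array([538,6.6,103.]); r,s=24,4
prev=None
for th in [-12,0,10,20,30,40,50,60,70,80,90,94]:
    t=np.deg2rad(max(th,0)); e=np.cos(t)*u+np.sin(t)*Y; n=-np.sin(t)*u+np.cos(t)*Y
    Q=W+r*e+s*a-7*n
    eh=e*[1,1,0]; eh/=np.linalg.norm(eh); nh=np.array([-eh[1],eh[0],0])
    T=Q-(12+(10 if th<0 else 0))*nh+19*Z
    yaw=np.degrees(np.arctan2(eh[1],eh[0]))
    cur=np.r_[T,yaw]; print(th,cur.round(1),None if prev is None else (cur-prev).round(1)); prev=cur
E
```

```text
-12 [554.6 -24.  136.8  -5.2] None
0 [555.5 -14.1 136.8  -5.2] [ 0.9 10.   0.   0. ]
10 [559.   -9.9 137.2   6.1] [ 3.5  4.2  0.4 11.3]
20 [561.8  -5.1 137.2  17.2] [ 2.8  4.8  0.  11.1]
30 [5.637e+02 1.000e-01 1.369e+02 2.800e+01] [ 1.9  5.2 -0.3 10.8]
40 [564.6   5.5 136.3  38.3] [ 1.   5.4 -0.7 10.4]
50 [564.6  10.9 135.3  48.3] [ 0.   5.4 -1.   9.9]
60 [563.7  16.1 134.   57.8] [-0.9  5.2 -1.3  9.5]
70 [562.   21.  132.5  67. ] [-1.7  4.8 -1.5  9.2]
80 [559.5  25.3 130.7  76. ] [-2.5  4.3 -1.7  9. ]
90 [556.4  29.  128.8  84.8] [-3.1  3.7 -1.9  8.8]
94 [555.   30.3 128.   88.3] [-1.4  1.3 -0.8  3.5]
```

Emit:
arm_command:
  deltas:
    - {"dx": 0.028, "dy": -0.008, "dz": -0.02, "yaw": 0}
    - {"dx": 0.028, "dy": -0.008, "dz": -0.02, "yaw": 0}
    - {"dx": 0.028, "dy": -0.008, "dz": -0.02, "yaw": 0}
    - {"dx": 0.028, "dy": -0.008, "dz": -0.02, "yaw": 0}
    - {"dx": 0.0275, "dy": -0.009, "dz": -0.02, "yaw": 0}
    - {"dx": 0, "dy": 0, "dz": 0, "yaw": 0}
    - {"dx": 0, "dy": 0, "dz": 0, "yaw": 0}
    - {"dx": 0, "dy": 0, "dz": -0.014, "yaw": 0}
    - {"dx": 0, "dy": 0, "dz": -0.014, "yaw": 0}
    - {"dx": 0, "dy": 0, "dz": 0, "yaw": 0}
  gripper: 0

```text
t: 10.45
eef_pos: [552.1, -23.3, 133.4]
tcp_rot: [-3.141, 0.003, -0.092]
ft_force: [-0.2, -0.7, -0.2]
opening: 0.003
grip_force: 0.0
```

Emit:
arm_command:
  deltas:
    - {"dx": 0.0005, "dy": 0.005, "dz": 0, "yaw": 0}
    - {"dx": 0.0005, "dy": 0.005, "dz": 0, "yaw": 0}
    - {"dx": 0.0017, "dy": 0.0021, "dz": 0.0002, "yaw": 5.6}
    - {"dx": 0.0018, "dy": 0.0021, "dz": 0.0002, "yaw": 5.6}
    - {"dx": 0.0014, "dy": 0.0024, "dz": 0, "yaw": 5.5}
    - {"dx": 0.0014, "dy": 0.0024, "dz": 0, "yaw": 5.5}
    - {"dx": 0, "dy": 0, "dz": 0, "yaw": 0}

```text
t: 11.15
eef_pos: [561.3, -4.2, 135.5]
tcp_rot: [3.141, -0.001, 0.297]
ft_force: [0.5, 0.3, -0.3]
opening: 0.007
grip_force: 0.0
```

Emit:
arm_command:
  deltas:
    - {"dx": 0.001, "dy": 0.0026, "dz": -0.0001, "yaw": 5.4}
    - {"dx": 0.0009, "dy": 0.0026, "dz": -0.0002, "yaw": 5.4}
    - {"dx": 0.0005, "dy": 0.0027, "dz": -0.0003, "yaw": 5.2}
    - {"dx": 0.0005, "dy": 0.0027, "dz": -0.0004, "yaw": 5.2}
    - {"dx": 0, "dy": 0.0027, "dz": -0.0005, "yaw": 5.0}
    - {"dx": 0, "dy": 0.0027, "dz": -0.0005, "yaw": 5.0}
    - {"dx": 0, "dy": 0, "dz": 0, "yaw": 0}

```text
t: 11.85
eef_pos: [563.9, 11.6, 133.2]
tcp_rot: [3.141, -0.0, 0.839]
ft_force: [-0.7, 0.2, 0.4]
opening: 0.006
grip_force: 0.0
```

```bash
python3 - <<'E'
from h import *
c=snap('wrist'); cv2.imwrite('pics/w3.png',np.clip(c['color'][:,:,::-1].astype(float)*1.8,0,255).astype(np.uint8))
E
```

```text
(no output)
```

View pics/w3.png

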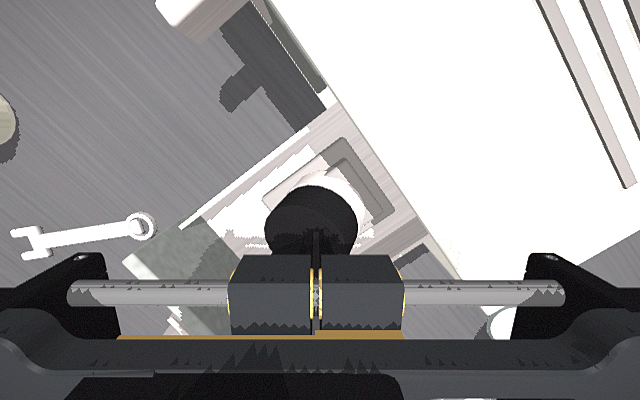

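The gripper hides the wing; only the cup shows, at about (312,222). I finish the turn, then back off and look.

Emit:
arm_command:
  deltas:
    - {"dx": -0.0004, "dy": 0.0026, "dz": -0.0006, "yaw": 4.8}
    - {"dx": -0.0005, "dy": 0.0026, "dz": -0.0007, "yaw": 4.7}
    - {"dx": -0.0008, "dy": 0.0024, "dz": -0.0007, "yaw": 4.6}
    - {"dx": -0.0009, "dy": 0.0024, "dz": -0.0008, "yaw": 4.6}
    - {"dx": -0.0012, "dy": 0.0022, "dz": -0.0008, "yaw": 4.5}
    - {"dx": -0.0013, "dy": 0.0021, "dz": -0.0009, "yaw": 4.5}
    - {"dx": -0.0015, "dy": 0.0019, "dz": -0.0009, "yaw": 4.4}
    - {"dx": -0.0016, "dy": 0.0018, "dz": -0.001, "yaw": 4.4}
    - {"dx": 0, "dy": 0, "dz": 0, "yaw": 0}

```text
t: 12.8
eef_pos: [555.6, 29.3, 126.5]
tcp_rot: [3.142, 0.0, 1.475]
ft_force: [-0.8, -0.3, 0.3]
opening: 0.005
grip_force: 0.0
```

Emit:
arm_command:
  deltas:
    - {"dx": 0.008, "dy": 0, "dz": 0.005, "yaw": 0}
    - {"dx": 0, "dy": 0, "dz": 0.04, "yaw": -5}
    - {"dx": -0.03, "dy": -0.005, "dz": 0.04, "yaw": -8.5}
    - {"dx": -0.03, "dy": -0.005, "dz": 0.04, "yaw": -8.5}
    - {"dx": -0.03, "dy": 0, "dz": 0, "yaw": -8.5}
    - {"dx": -0.03, "dy": 0, "dz": 0, "yaw": -8.5}
    - {"dx": -0.03, "dy": 0, "dz": 0, "yaw": -8.5}
    - {"dx": 0, "dy": 0, "dz": 0, "yaw": -8.5}
    - {"dx": 0, "dy": 0, "dz": 0, "yaw": -8.5}
    - {"dx": 0, "dy": 0, "dz": 0, "yaw": -8.5}
    - {"dx": 0, "dy": 0, "dz": 0, "yaw": -8.5}
    - {"dx": 0, "dy": 0, "dz": 0, "yaw": -8.5}
    - {"dx": 0, "dy": 0, "dz": 0, "yaw": 0}
  gripper: 0.095

```text
t: 14.1
eef_pos: [414.6, 19.1, 251.6]
tcp_rot: [3.141, -0.001, -0.099]
ft_force: [0.5, 0.6, 0.2]
opening: 0.986
grip_force: 0.0
```

```bash
python3 - <<'E'
from h import *
print(state()['eef_pos'],np.degrees(state()['tcp_rot'][2]))
c=snap('wrist'); W=np.array([538,6.6,103.]); U,V=map(int,proj(c,W)); print(U,V,c['range_z'].shape)
for th in (0,60,75,90):
    t=np.deg2rad(th); e=np.cos(t)*u+np.sin(t)*Y
    print(th,[np.round(np.array(proj(c,W+16*a+k*32*e))-[U-60,V-60],1)*5 for k in(1,-1)])
im=c['color'][max(V-60,0):V+60,U-60:U+60,::-1].astype(float)*2.5; print(im.shape)
cv2.imwrite('pics/w4.png',cv2.resize(np.clip(im,0,255).astype(np.uint8),None,fx=5,fy=5,interpolation=cv2.INTER_CUBIC)[:600])
E
```

```text
[414.64214766  19.05704005 251.58023292] -5.687809396269967
317 73 (400, 640)
0 [array([303.5, 155. ]), array([304.5, 487.5])]
60 [array([157., 250.]), array([440. , 412.5])]
75 [array([143.5, 292. ]), array([458.5, 375. ])]
90 [array([141.5, 336. ]), array([467., 333.])]
(120, 120, 3)
```

View pics/w4.png

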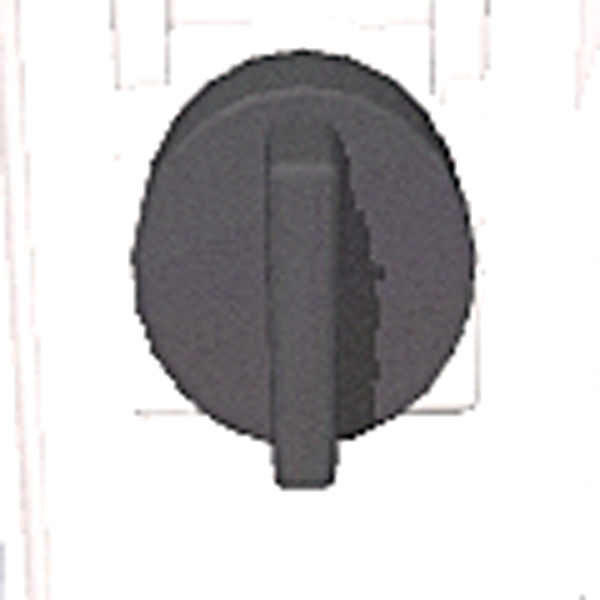

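The picture shows the wing still at about 0° (crop column 303, rows 165–485): either the finger missed it or it turned back. I'll measure the wing's angle from depth instead and push again in stages.

```bash
cat >> h.py <<'E'
def wing(c,W=np.array([538,6.6,103.])):
    p=cloud(c).reshape(-1,3)-W; q=np.stack([p@u,p@Y,p@a],1)
    m=(np.hypot(q[:,0],q[:,1])<40)&(q[:,2]>-6)&(q[:,2]<22); q=q[m]
    if len(q)<10: return len(q)
    x=q[:,:2]-q[:,:2].mean(0); U,S,V=np.linalg.svd(x,full_matrices=False)
    return len(q), 'ang',round(float(np.degrees(np.arctan2(V[0,1],V[0,0]))%180),1),'mean',q.mean(0).round(1),'ext',np.ptp(x@V.T,axis=0).round(1),'amax',q[:,2].max().round(1)
E
python3 - <<'E'
from h import *
print(wing(snap('wrist'))); print(wing(snap('top')));print(wing(snap('scene')))
E
```

```text
(1013, 'ang', 0.3, 'mean', array([ 5.1,  0.4, 15. ]), 'ext', array([63.9, 13.9]), 'amax', np.float64(18.5))
(135, 'ang', 179.6, 'mean', array([ 1.1, -2. , 14.8]), 'ext', array([64.4, 14.2]), 'amax', np.float64(20.7))
(151, 'ang', 3.1, 'mean', array([ 6.3, -4.8,  7. ]), 'ext', array([64.8, 16.6]), 'amax', np.float64(17.0))
```

Emit:
arm_command:
  deltas:
    - {"dx": 0.028, "dy": -0.0086, "dz": -0.017, "yaw": 0}
    - {"dx": 0.028, "dy": -0.0086, "dz": -0.017, "yaw": 0}
    - {"dx": 0.028, "dy": -0.0086, "dz": -0.017, "yaw": 0}
    - {"dx": 0.028, "dy": -0.0086, "dz": -0.017, "yaw": 0}
    - {"dx": 0.028, "dy": -0.0086, "dz": -0.017, "yaw": 0}
    - {"dx": 0, "dy": 0, "dz": 0, "yaw": 0}
    - {"dx": 0, "dy": 0, "dz": 0, "yaw": 0}
    - {"dx": 0, "dy": 0, "dz": 0, "yaw": 0}
    - {"dx": 0, "dy": 0, "dz": 0, "yaw": 0}
    - {"dx": 0, "dy": 0, "dz": 0, "yaw": 0}
    - {"dx": 0, "dy": 0, "dz": 0, "yaw": 0}
    - {"dx": 0, "dy": 0, "dz": 0, "yaw": 0}
    - {"dx": 0, "dy": 0, "dz": 0, "yaw": 0}
  gripper: 0

```text
t: 15.6
eef_pos: [554.0, -23.7, 166.1]
tcp_rot: [3.141, -0.0, -0.094]
ft_force: [-0.2, -0.7, 0.2]
opening: 0.013
grip_force: 0.0
```

Emit:
arm_command:
  deltas:
    - {"dx": 0, "dy": 0, "dz": -0.015, "yaw": 0}
    - {"dx": 0, "dy": 0, "dz": -0.017, "yaw": 0}
    - {"dx": 0.0005, "dy": 0.005, "dz": 0, "yaw": 0}
    - {"dx": 0.0005, "dy": 0.005, "dz": 0, "yaw": 0}
    - {"dx": 0, "dy": 0, "dz": 0, "yaw": 0}

```text
t: 16.1
eef_pos: [555.4, -13.1, 134.7]
tcp_rot: [3.142, -0.001, -0.093]
ft_force: [0.5, -0.0, 0.1]
opening: 0.002
grip_force: 0.0
```

Emit:
arm_command:
  deltas:
    - {"dx": 0, "dy": 0.003, "dz": 0, "yaw": 0}
    - {"dx": 0, "dy": 0.003, "dz": 0, "yaw": 0}
    - {"dx": 0, "dy": 0, "dz": 0, "yaw": 0}

```text
t: 16.4
eef_pos: [555.1, -7.4, 134.3]
tcp_rot: [3.142, -0.0, -0.094]
ft_force: [0.1, 0.4, -0.3]
opening: 0.004
grip_force: 0.0
```

Emit:
arm_command:
  deltas:
    - {"dx": 0, "dy": 0.003, "dz": 0, "yaw": 0}
    - {"dx": 0, "dy": 0.003, "dz": 0, "yaw": 0}
    - {"dx": 0, "dy": 0, "dz": 0, "yaw": 0}

```text
t: 16.7
eef_pos: [555.0, -1.4, 134.0]
tcp_rot: [3.142, -0.0, -0.094]
ft_force: [0.6, 0.9, 0.1]
opening: 0.005
grip_force: 0.0
```

```bash
python3 - <<'E'
from h import *
for n in('top','scene','wrist'): print(n,wing(snap(n)))
E
```

```text
top 0
scene (145, 'ang', 2.2, 'mean', array([ 5.9, -5.2,  6.6]), 'ext', array([66.3, 16.2]), 'amax', np.float64(20.8))
wrist (362, 'ang', 95.7, 'mean', array([30.5,  1.4,  3.4]), 'ext', array([14.9, 13.3]), 'amax', np.float64(16.4))
```

```bash
python3 - <<'E'
from h import *
c=load('scene'); W=np.array([538,6.6,103.]); s=state()['eef_pos']
U,V=map(int,proj(c,W)); print(U,V, 'tcp',proj(c,s),'tip',proj(c,s-19*Z),'wing back top',proj(c,W+32*u+16*a))
im=c['color'][V-75:V+45,U-75:U+75,::-1].astype(float)*2
cv2.imwrite('pics/s5.png',cv2.resize(np.clip(im,0,255).astype(np.uint8),None,fx=5,fy=5,interpolation=cv2.INTER_CUBIC))
E
```

```text
307 205 tcp (np.float64(310.10488016833267), np.float64(200.12219445459226)) tip (np.float64(310.33282581302564), np.float64(205.9355592128641)) wing back top (np.float64(312.80559443383993), np.float64(200.060807812163))
```

View pics/s5.png

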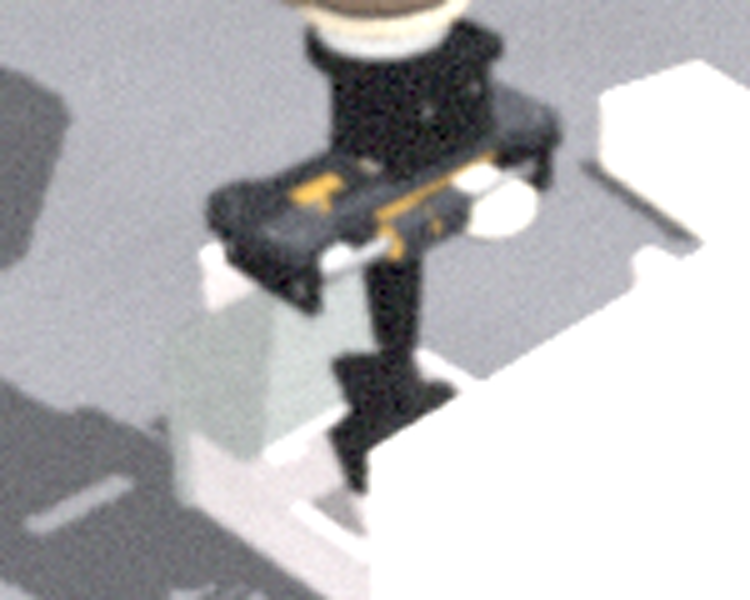

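The fingers come down behind the wing at about (395,340). The wing's front end seems to be at (338,362). I'll project the model at several angles to compare.

```bash
python3 - <<'E'
from h import *
c=load('scene'); W=np.array([538,6.6,103.]);U,V=map(int,proj(c,W))
f=lambda p:((np.array(proj(c,p))-[U-75,V-75])*5).round(0).tolist()
for th in(0,15,30,45):
    t=np.deg2rad(th); e=np.cos(t)*u+np.sin(t)*Y
    print(th,'front top/bot',f(W-32*e+16*a),f(W-32*e-16*a),'back',f(W+32*e+16*a),f(W+32*e-16*a))
P=cloud(c)-W
for v in range(V-14,V+6,2):
    print(v,[tuple(np.array([P[v,x]@X,P[v,x]@Y,P[v,x,2]]).round().astype(int)) for x in range(U-8,U+16,3)])
E
```

```text
0 front top/bot [335.0, 352.0] [355.0, 405.0] back [404.0, 350.0] [425.0, 405.0]
15 front top/bot [324.0, 358.0] [345.0, 411.0] back [414.0, 344.0] [435.0, 398.0]
30 front top/bot [317.0, 364.0] [338.0, 417.0] back [421.0, 338.0] [442.0, 392.0]
45 front top/bot [313.0, 370.0] [334.0, 423.0] back [424.0, 333.0] [445.0, 387.0]
191 [(np.int64(-77), np.int64(37), np.int64(-8)), (np.int64(-80), np.int64(50), np.int64(-16)), (np.int64(-81), np.int64(63), np.int64(-23)), (np.int64(22), np.int64(-16), np.int64(67)), (np.int64(29), np.int64(-12), np.int64(68)), (np.int64(32), np.int64(-5), np.int64(66)), (np.int64(-139), np.int64(164), np.int64(-102)), (np.int64(-131), np.int64(170), np.int64(-101))]
193 [(np.int64(-80), np.int64(39), np.int64(-17)), (np.int64(-82), np.int64(52), np.int64(-25)), (np.int64(-80), np.int64(61), np.int64(-29)), (np.int64(716), np.int64(-631), np.int64(713)), (np.int64(30), np.int64(-14), np.int64(63)), (np.int64(28), np.int64(-2), np.int64(57)), (np.int64(-133), np.int64(159), np.int64(-104)), (np.int64(-121), np.int64(160), np.int64(-99))]
195 [(np.int64(-80), n
[... 2197 characters left out ...]
4(-80), np.int64(36), np.int64(-67)), (np.int64(-17), np.int64(-6), np.int64(-10)), (np.int64(-3), np.int64(-8), np.int64(-2)), (np.int64(8), np.int64(-6), np.int64(3)), (np.int64(22), np.int64(-8), np.int64(11)), (np.int64(29), np.int64(-4), np.int64(13)), (np.int64(28), np.int64(8), np.int64(6)), (np.int64(23), np.int64(23), np.int64(-4))]
209 [(np.int64(-80), np.int64(35), np.int64(-73)), (np.int64(-17), np.int64(-7), np.int64(-16)), (np.int64(-3), np.int64(-8), np.int64(-8)), (np.int64(10), np.int64(-9), np.int64(-1)), (np.int64(21), np.int64(-7), np.int64(4)), (np.int64(30), np.int64(-5), np.int64(7)), (np.int64(35), np.int64(0), np.int64(7)), (np.int64(34), np.int64(13), np.int64(-1))]
```

The wing is still at 0° and the fingertips are just passing over its top, so the closed tips reach less far below the TCP than stated. I retreat sideways and measure where the tips really are.

Emit:
arm_command:
  deltas:
    - {"dx": 0, "dy": -0.01, "dz": 0.002, "yaw": 0}
    - {"dx": 0, "dy": -0.02, "dz": 0, "yaw": 0}
    - {"dx": 0, "dy": -0.03, "dz": 0.02, "yaw": 0}
    - {"dx": 0, "dy": -0.03, "dz": 0.02, "yaw": 0}
    - {"dx": 0, "dy": 0, "dz": 0, "yaw": 0}
    - {"dx": 0, "dy": 0, "dz": 0, "yaw": 0}

```text
t: 17.45
eef_pos: [554.9, -92.6, 176.1]
tcp_rot: [3.141, -0.0, -0.096]
ft_force: [-0.6, 1.2, 0.3]
opening: 0.005
grip_force: 0.0
```

```bash
python3 - <<'E'
from h import *
s=state(); T=s['eef_pos']; print(T,s['tcp_rot'])
for n in('scene','wrist'):
    c=snap(n); p=cloud(c).reshape(-1,3)-T
    m=(np.hypot(p[:,0],p[:,1])<30)&(p[:,2]>-40)&(p[:,2]<60); q=p[m]; q=np.stack([q@X,q@Y,q[:,2]],1)
    print(n,len(q))
    for lo in range(-30,60,8):
        k=q[(q[:,2]>=lo)&(q[:,2]<lo+8)]
        if len(k): print(lo,len(k),k.min(0).round(),k.max(0).round())
E
```

```text
[554.85612373 -92.57885032 176.07153536] [ 3.14149357e+00 -4.52308261e-04 -9.55375059e-02]
scene 214
-6 4 [-7. -3.  1.] [11.  4.  2.]
2 19 [-11.  -5.   2.] [14.  4.  8.]
10 22 [-9. -8. 11.] [13.  8. 18.]
18 28 [-10.  -9.  18.] [15.  9. 26.]
26 30 [-10.  -9.  26.] [13. 10. 34.]
34 34 [ -9. -10.  34.] [14. 10. 42.]
42 31 [-11. -10.  42.] [15. 12. 49.]
50 37 [ -8. -11.  50.] [14. 13. 58.]
58 9 [ -7. -13.  58.] [14.  9. 59.]
wrist 898
-6 11 [11. -2. -0.] [13.  7.  2.]
2 81 [11. -2.  2.] [13.  7. 10.]
10 118 [10. -5. 10.] [13. 10. 18.]
18 170 [10. -6. 18.] [13. 11. 26.]
26 210 [10. -7. 26.] [13. 12. 34.]
34 131 [10. -6. 34.] [13. 12. 42.]
42 78 [10.  0. 42.] [13.  5. 50.]
50 99 [-10.   1.  50.] [11.  4. 57.]
```

The real tips are at the reported TCP height, about 5 mm half-thick there, widening to about 9 mm at 15 mm above. I recompute the push with that.

```bash
python3 - <<'E'
from h import *
W=np.array([538,6.6,103.]); r,s=23,1
prev=None
for th in [-12,0,10,20,30,40,50,60,70,80,90,95]:
    t=np.deg2rad(max(th,0)); e=np.cos(t)*u+np.sin(t)*Y; n=-np.sin(t)*u+np.cos(t)*Y
    Q=W+r*e+s*a-7*n
    eh=e*[1,1,0]; eh/=np.linalg.norm(eh); nh=np.array([-eh[1],eh[0],0])
    T=Q-(6+(9 if th<0 else 0))*nh
    yaw=np.degrees(np.arctan2(eh[1],eh[0]))
    cur=np.r_[T,yaw]; print(th,cur.round(1),None if prev is None else (cur-prev).round(1)); prev=cur
print(state()['eef_pos'])
E
```

```text
-12 [555.8 -17.1 114.7  -5.2] None
0 [556.6  -8.1 114.7  -5.2] [0.8 9.  0.  0. ]
10 [558.9  -4.1 115.1   6.1] [ 2.3  4.   0.4 11.3]
20 [5.605e+02 3.000e-01 1.151e+02 1.720e+01] [ 1.6  4.4  0.1 11.1]
30 [561.4   4.9 114.9  28. ] [ 0.9  4.6 -0.3 10.8]
40 [561.6   9.5 114.3  38.3] [ 0.1  4.7 -0.6 10.4]
50 [560.9  14.1 113.3  48.3] [-0.6  4.6 -0.9  9.9]
60 [559.5  18.4 112.1  57.8] [-1.4  4.3 -1.2  9.5]
70 [557.5  22.3 110.7  67. ] [-2.   3.9 -1.5  9.2]
80 [554.9  25.7 109.   76. ] [-2.6  3.4 -1.7  9. ]
90 [551.7  28.4 107.2  84.8] [-3.1  2.8 -1.8  8.8]
95 [550.   29.6 106.2  89.2] [-1.7  1.1 -1.   4.4]
[554.59152326 -91.34603088 175.35288298]
```

Emit:
arm_command:
  deltas:
    - {"dx": 0.001, "dy": 0.03, "dz": -0.02, "yaw": 0}
    - {"dx": 0, "dy": 0.03, "dz": -0.02, "yaw": 0}
    - {"dx": 0, "dy": 0.007, "dz": -0.021, "yaw": 0}
    - {"dx": 0, "dy": 0, "dz": 0, "yaw": 0}
    - {"dx": 0.0004, "dy": 0.006, "dz": 0, "yaw": 0}
    - {"dx": 0.0004, "dy": 0.006, "dz": 0, "yaw": 0}
    - {"dx": 0.0004, "dy": 0.005, "dz": 0, "yaw": 0}
    - {"dx": 0.001, "dy": 0.002, "dz": 0.0002, "yaw": 5.6}
    - {"dx": 0.001, "dy": 0.002, "dz": 0.0002, "yaw": 5.6}
    - {"dx": 0, "dy": 0, "dz": 0, "yaw": 0}

```text
t: 18.55
eef_pos: [560.0, -5.6, 117.1]
tcp_rot: [3.138, -0.002, 0.105]
ft_force: [-3.5, -14.0, 8.0]
opening: 0.008
grip_force: 7.2
```

Contact at last, 14 N sideways. I keep turning.

Emit:
arm_command:
  deltas:
    - {"dx": 0.0008, "dy": 0.0022, "dz": 0, "yaw": 5.5}
    - {"dx": 0.0008, "dy": 0.0022, "dz": 0, "yaw": 5.5}
    - {"dx": 0.0004, "dy": 0.0023, "dz": -0.0001, "yaw": 5.4}
    - {"dx": 0.0004, "dy": 0.0023, "dz": -0.0002, "yaw": 5.4}
    - {"dx": 0, "dy": 0, "dz": 0, "yaw": 0}

```text
t: 19.05
eef_pos: [563.8, 0.2, 117.9]
tcp_rot: [3.132, -0.002, 0.486]
ft_force: [-1.1, -35.6, 14.0]
opening: 0.005
grip_force: 17.1
```

```bash
python3 - <<'E'
from h import *
c=snap('scene');print(wing(c))
W=np.array([538,6.6,103.])
p=cloud(c).reshape(-1,3)-W; q=np.stack([p@u,p@Y,p@a],1); m=(np.hypot(q[:,0],q[:,1])<38)&(q[:,2]>-8)&(q[:,2]<18)&(q[:,0]<8)
q=q[m]; print(len(q)); print(np.polyfit(q[:,0],q[:,1],1), q[::max(1,len(q)//12)].round())
E
```

```text
(122, 'ang', 174.7, 'mean', array([ 0.7, -3.3,  6.7]), 'ext', array([70.8, 15.7]), 'amax', np.float64(21.6))
86
[ 0.04431586 -1.7606262 ] [[-29.   6.  18.]
 [ -3.  -0.  17.]
 [-15.  -2.  15.]
 [-25.  -3.  12.]
 [  4.  -1.  11.]
 [ -1.  -2.   9.]
 [-10.  -3.   6.]
 [-26.  -3.   4.]
 [  3.  -1.   2.]
 [ -6.  -2.  -0.]
 [-10.  -3.  -2.]
 [-25.  -1.  -7.]
 [-25.  -5.  -7.]]
```

Only a few degrees of turn at 35 N: a one-sided push jams the cover on its neck. I'll switch to a pure couple: straddle the wing at its centre with a fork about 27 mm wide and yaw.

Emit:
arm_command:
  deltas:
    - {"dx": 0.004, "dy": -0.01, "dz": 0, "yaw": 0}
    - {"dx": 0, "dy": -0.01, "dz": 0.005, "yaw": -5}
    - {"dx": 0, "dy": 0, "dz": 0.03, "yaw": -7}
    - {"dx": 0, "dy": 0, "dz": 0.03, "yaw": -7}
    - {"dx": -0.03, "dy": 0.01, "dz": 0.03, "yaw": -7}
    - {"dx": -0.03, "dy": 0.01, "dz": 0.03, "yaw": -7}
    - {"dx": -0.03, "dy": 0.005, "dz": 0, "yaw": 0}
    - {"dx": -0.02, "dy": 0, "dz": 0, "yaw": 0}
    - {"dx": 0, "dy": 0, "dz": 0, "yaw": 0}
  gripper: 0.027

```text
t: 20.0
eef_pos: [453.9, 10.5, 241.3]
tcp_rot: [3.142, -0.001, -0.094]
ft_force: [0.2, -0.1, 0.6]
opening: 0.285
grip_force: 0.0
```

```bash
python3 - <<'E'
from h import *
s=state();print(s['eef_pos'],np.degrees(s['tcp_rot'][2]),s['opening'])
print(wing(snap('wrist')))
E
```

```text
[453.94480942  10.50418126 241.27391046] -5.379392842797154 0.28478389981577357
(1091, 'ang', 4.8, 'mean', array([ 7.3,  4.8, 14.6]), 'ext', array([63.7, 15.5]), 'amax', np.float64(20.0))
```

Emit:
arm_command:
  deltas:
    - {"dx": 0.0202, "dy": 0, "dz": -0.019, "yaw": 0}
    - {"dx": 0.0202, "dy": 0, "dz": -0.019, "yaw": 0}
    - {"dx": 0.0202, "dy": 0, "dz": -0.019, "yaw": 0}
    - {"dx": 0.02, "dy": 0, "dz": -0.019, "yaw": 4}
    - {"dx": 0, "dy": 0, "dz": -0.02, "yaw": 0}
    - {"dx": 0, "dy": 0, "dz": -0.02, "yaw": 0}
    - {"dx": 0, "dy": 0, "dz": -0.012, "yaw": 0}
    - {"dx": 0, "dy": 0, "dz": -0.01, "yaw": 0}
    - {"dx": 0, "dy": 0, "dz": 0, "yaw": 0}

```text
t: 20.95
eef_pos: [536.3, 10.2, 101.2]
tcp_rot: [-3.142, 0.001, -0.024]
ft_force: [0.4, 0.4, -0.4]
opening: 0.287
grip_force: 0.0
```

Emit:
arm_command:
  deltas:
    - {"dx": 0, "dy": 0, "dz": 0, "yaw": 8}
    - {"dx": 0, "dy": 0, "dz": 0, "yaw": 8}
    - {"dx": 0, "dy": 0, "dz": 0, "yaw": 8}
    - {"dx": 0, "dy": 0, "dz": 0, "yaw": 0}

```text
t: 21.35
eef_pos: [536.8, 10.2, 103.0]
tcp_rot: [3.141, -0.001, 0.397]
ft_force: [-0.3, -0.2, 0.9]
opening: 0.286
grip_force: 0.0
```

Emit:
arm_command:
  deltas:
    - {"dx": 0, "dy": 0, "dz": 0, "yaw": 8}
    - {"dx": 0, "dy": 0, "dz": 0, "yaw": 8}
    - {"dx": 0, "dy": 0, "dz": 0, "yaw": 8}
    - {"dx": 0, "dy": 0, "dz": 0, "yaw": 0}

```text
t: 21.75
eef_pos: [537.0, 8.7, 103.1]
tcp_rot: [3.139, -0.0, 0.813]
ft_force: [0.2, -8.0, 5.3]
opening: 0.284
grip_force: 3.8
```

```bash
python3 - <<'E'
from h import *
s=state();print(s['eef_pos'],np.degrees(s['tcp_rot'][2]),s['opening'],s['ft_force'],s['moment'])
print(wing(snap('wrist')),wing(snap('scene')))
E
```

```text
[537.03235218   8.71226226 103.10933452] 46.577372870737165 0.28432244028049475 [ 0.18485166 -8.00533706  5.34325626] [-1.45865453 -0.04836202 -0.12879908]
(2581, 'ang', 20.6, 'mean', array([15.2,  9.1, 12.2]), 'ext', array([59.6, 41. ]), 'amax', np.float64(22.0)) (197, 'ang', 22.7, 'mean', array([10.2, -6.3,  6.8]), 'ext', array([63.6, 34. ]), 'amax', np.float64(21.7))
```

Emit:
arm_command:
  deltas:
    - {"dx": 0, "dy": 0, "dz": 0, "yaw": 6}
    - {"dx": 0, "dy": 0, "dz": 0, "yaw": 6}
    - {"dx": 0, "dy": 0, "dz": 0, "yaw": 6}
    - {"dx": 0, "dy": 0, "dz": 0, "yaw": 0}

```text
t: 22.25
eef_pos: [537.4, 8.5, 103.1]
tcp_rot: [3.138, 0.0, 1.125]
ft_force: [1.7, -9.4, 2.1]
opening: 0.286
grip_force: 22.9
```

```bash
python3 - <<'E'
from h import *
s=state();print(s['moment'])
c=snap('scene'); W=np.array([538,6.6,103.])
p=cloud(c).reshape(-1,3)-W; q=np.stack([p@u,p@Y,p@a],1); m=(np.hypot(q[:,0],q[:,1])<42)&(q[:,2]>-8)&(q[:,2]<16)
q=q[m]; q=q[np.argsort(q[:,0])]; print(q[::4].round().astype(int).tolist())
E
```

```text
[-1.95749722 -0.36467396 -0.63823432]
[[-22, -15, 15], [-18, -22, 7], [-17, -22, 15], [-16, -17, 13], [-15, -9, 15], [-15, -17, -2], [-14, -21, 0], [-14, -17, 1], [-12, -22, -6], [-11, 2, 16], [-10, -19, -4], [-10, -7, 14], [-9, -19, 14], [-8, -10, 3], [-7, -12, -7], [-7, -14, -3], [-5, -11, -2], [-4, -16, 12], [-4, -14, 9], [-3, -11, 1], [-2, -14, -3], [-1, -5, 1], [0, -9, -6], [2, -6, 5], [3, -7, 11], [11, -10, -5], [14, -13, 2], [16, -12, 1], [17, -6, -1], [19, -9, 3], [20, 1, -5], [21, -7, 2], [21, -12, 8], [21, 13, -7], [22, 6, 2], [23, -10, 9], [24, 0, 2], [24, -7, 2], [25, 19, -4], [25, -16, 15], [25, -7, 11], [26, -7, 5], [26, 20, 1], [27, 21, -5], [27, 19, -7], [28, -4, 7], [29, -5, 13], [30, -13, 14], [31, 4, 14], [32, -10, 15]]
```

The wing is turning: its ends are now at about (-18,-22) and (26,20), roughly 45°. I continue.

Emit:
arm_command:
  deltas:
    - {"dx": 0, "dy": 0, "dz": 0, "yaw": 6}
    - {"dx": 0, "dy": 0, "dz": 0, "yaw": 6}
    - {"dx": 0, "dy": 0, "dz": 0, "yaw": 6}
    - {"dx": 0, "dy": 0, "dz": 0, "yaw": 0}

```text
t: 22.7
eef_pos: [537.4, 9.4, 103.5]
tcp_rot: [3.138, 0.0, 1.44]
ft_force: [-0.8, -6.0, 7.7]
opening: 0.29
grip_force: 14.0
```

Emit:
arm_command:
  deltas:
    - {"dx": 0, "dy": 0, "dz": 0, "yaw": 6}
    - {"dx": 0, "dy": 0, "dz": 0, "yaw": 6}
    - {"dx": 0, "dy": 0, "dz": 0, "yaw": 5}
    - {"dx": 0, "dy": 0, "dz": 0, "yaw": 0}

```text
t: 23.1
eef_pos: [537.5, 9.5, 104.1]
tcp_rot: [3.138, 0.001, 1.734]
ft_force: [-2.8, -4.5, 13.7]
opening: 0.306
grip_force: 33.2
```

```bash
python3 - <<'E'
from h import *
s=state();print(s['moment'])
c=snap('scene'); W=np.array([538,6.6,103.])
p=cloud(c).reshape(-1,3)-W; q=np.stack([p@u,p@Y,p@a],1); m=(np.hypot(q[:,0],q[:,1])<42)&(q[:,2]>-8)&(q[:,2]<16)
q=q[m]; q=q[np.argsort(q[:,1])]; print(q[::4].round().astype(int).tolist())
E
```

```text
[-1.03624399  0.34246971 -1.07806442]
[[-3, -34, 6], [2, -33, 15], [-3, -32, 2], [-4, -31, -4], [-11, -30, -7], [-1, -30, -5], [4, -29, 4], [-2, -28, 12], [1, -26, 14], [-2, -25, 11], [-1, -24, -1], [1, -23, -2], [4, -22, 4], [2, -21, 12], [3, -20, 0], [5, -19, 11], [4, -18, -1], [6, -17, 4], [6, -16, -2], [2, -15, 9], [7, -14, -3], [4, -13, -7], [9, -12, -4], [8, -11, 4], [8, -10, -2], [4, -9, 9], [9, -7, 14], [8, -6, -1], [8, -5, 1], [3, -4, -5], [1, -4, 15], [7, -3, 3], [21, -3, -3], [17, -1, -6], [31, -1, 11], [27, -1, 5], [20, 0, -7], [22, 1, -1], [36, 1, 16], [10, 2, -5], [11, 2, -2], [-8, 3, 15], [11, 5, 3], [27, 5, 2], [33, 6, 13], [11, 7, 10], [0, 9, 16], [28, 10, 6], [30, 12, 14], [15, 15, -6], [27, 17, 11], [30, 19, 13], [20, 24, -4], [17, 25, 2]]
```

Emit:
arm_command:
  deltas:
    - {"dx": 0, "dy": 0, "dz": 0, "yaw": 5}
    - {"dx": 0, "dy": 0, "dz": 0, "yaw": 5}
    - {"dx": 0, "dy": 0, "dz": 0, "yaw": 0}

```text
t: 23.45
eef_pos: [537.4, 10.0, 104.1]
tcp_rot: [3.138, 0.001, 1.91]
ft_force: [-1.4, 1.8, 13.5]
opening: 0.294
grip_force: 17.5
```

Emit:
arm_command:
  deltas:
    - {"dx": 0, "dy": 0, "dz": 0, "yaw": -8}
    - {"dx": 0, "dy": 0, "dz": 0.003, "yaw": -6}
    - {"dx": 0, "dy": 0, "dz": 0.02, "yaw": 0}
    - {"dx": 0, "dy": 0, "dz": 0.03, "yaw": 0}
    - {"dx": 0, "dy": 0, "dz": 0.035, "yaw": -8.5}
    - {"dx": -0.02, "dy": 0, "dz": 0.035, "yaw": -8.5}
    - {"dx": -0.03, "dy": 0, "dz": 0.015, "yaw": -8.5}
    - {"dx": -0.03, "dy": 0, "dz": 0, "yaw": -8.5}
    - {"dx": 0, "dy": 0, "dz": 0, "yaw": -8.5}
    - {"dx": 0, "dy": 0, "dz": 0, "yaw": -8.5}
    - {"dx": 0, "dy": 0, "dz": 0, "yaw": -8.5}
    - {"dx": 0, "dy": 0, "dz": 0, "yaw": -8.5}
    - {"dx": 0, "dy": 0, "dz": 0, "yaw": -8.5}
    - {"dx": 0, "dy": 0, "dz": 0, "yaw": -8.5}
    - {"dx": 0, "dy": 0, "dz": 0, "yaw": -8.5}
    - {"dx": 0, "dy": 0, "dz": 0, "yaw": -8}
    - {"dx": 0, "dy": 0, "dz": 0, "yaw": 0}

```text
t: 25.15
eef_pos: [456.4, 10.2, 240.7]
tcp_rot: [3.142, -0.001, -0.109]
ft_force: [0.2, -0.3, -0.9]
opening: 0.285
grip_force: 0.0
```

```bash
python3 - <<'E'
from h import *
s=state();print(s['eef_pos'],np.degrees(s['tcp_rot'][2]),s['opening'])
c=snap('wrist');print(wing(c)); W=np.array([538,6.6,103.])
p=cloud(c).reshape(-1,3); q=p-W; q=np.stack([q@u,q@Y,q@a],1); m=(np.hypot(q[:,0],q[:,1])<42)&(q[:,2]>10)&(q[:,2]<24)
k=q[m]; print(k.min(0),k.max(0)); A3=np.c_[k[:,:2],np.ones(len(k))]; print('top plane',np.linalg.lstsq(A3,k[:,2],rcond=None)[0])
r=cv2.minAreaRect(k[:,:2].astype(np.float32)); print(r)
ctr=np.append(r[0],np.median(k[:,2])-16); print('wing centre', W+ctr[0]*u+ctr[1]*Y+ctr[2]*a)
E
```

```text
[456.40622408  10.20661094 240.66321673] -6.218916576997066 0.2846342397596603
(1372, 'ang', 89.2, 'mean', array([6.6, 0.1, 9.8]), 'ext', array([63.5, 14.8]), 'amax', np.float64(16.5))
[ -3.76541301 -31.60533243  10.01471419] [10.83771463 31.86087657 16.50502012]
top plane [-1.28218088e-01  1.14542705e-02  1.45466721e+01]
((4.052506923675537, 0.044696807861328125), (63.590797424316406, 14.361531257629395), 88.15824127197266)
wing centre [542.392035     6.24517503 103.3421887 ]
```

The wing is at about 88.5° and free. Its centre is at about (542, 6.2, 103). I grip it across its ends, whose faces are parallel to the vertical pads.

Emit:
arm_command:
  deltas:
    - {"dx": 0.021, "dy": -0.001, "dz": -0.02, "yaw": 0}
    - {"dx": 0.021, "dy": -0.001, "dz": -0.02, "yaw": 0}
    - {"dx": 0.021, "dy": -0.001, "dz": -0.02, "yaw": 0}
    - {"dx": 0.021, "dy": -0.001, "dz": -0.02, "yaw": 0}
    - {"dx": 0, "dy": 0, "dz": 0, "yaw": 0}
    - {"dx": 0, "dy": 0, "dz": -0.01, "yaw": 0}
    - {"dx": 0, "dy": 0, "dz": -0.02, "yaw": 0}
    - {"dx": 0, "dy": 0, "dz": -0.02, "yaw": 0}
    - {"dx": 0, "dy": 0, "dz": -0.015, "yaw": 0}
    - {"dx": 0, "dy": 0, "dz": 0, "yaw": 0}
  gripper: 0.095

```text
t: 26.2
eef_pos: [543.4, 5.1, 98.8]
tcp_rot: [3.141, -0.011, -0.102]
ft_force: [1.4, -11.0, 25.6]
opening: 0.992
grip_force: 12.8
```

Emit:
arm_command:
  deltas:
    - {"dx": 0, "dy": 0, "dz": 0, "yaw": 0}
    - {"dx": 0, "dy": 0, "dz": 0, "yaw": 0}
    - {"dx": 0, "dy": 0, "dz": 0, "yaw": 0}
    - {"dx": 0, "dy": 0, "dz": 0, "yaw": 0}
    - {"dx": 0, "dy": 0, "dz": 0, "yaw": 0}
    - {"dx": 0, "dy": 0, "dz": 0, "yaw": 0}
  gripper: 0.05

```text
t: 26.8
eef_pos: [542.1, 6.0, 98.8]
tcp_rot: [-3.142, -0.008, -0.102]
ft_force: [-1.2, -2.1, 28.3]
opening: 0.673
grip_force: 35.6
```

Gripped at 64 mm opening, which is the wing's length. Some upward press remains. I lift along the leaning axis.

Emit:
arm_command:
  deltas:
    - {"dx": -0.0028, "dy": 0.0002, "dz": 0.0053, "yaw": 0}
    - {"dx": -0.0028, "dy": 0.0002, "dz": 0.0053, "yaw": 0}
    - {"dx": 0, "dy": 0, "dz": 0, "yaw": 0}

```text
t: 27.1
eef_pos: [533.7, 6.6, 106.5]
tcp_rot: [3.141, 0.0, -0.102]
ft_force: [-2.2, -3.5, 4.7]
opening: 0.669
grip_force: 30.0
```

Emit:
arm_command:
  deltas:
    - {"dx": -0.0028, "dy": 0.0002, "dz": 0.0053, "yaw": 0}
    - {"dx": -0.0028, "dy": 0.0002, "dz": 0.0053, "yaw": 0}
    - {"dx": -0.0028, "dy": 0.0002, "dz": 0.0053, "yaw": 0}
    - {"dx": 0, "dy": 0, "dz": 0, "yaw": 0}

```text
t: 27.5
eef_pos: [526.2, 7.4, 122.5]
tcp_rot: [-3.141, -0.001, -0.102]
ft_force: [-0.2, -0.4, -2.3]
opening: 0.671
grip_force: 29.9
```

```bash
python3 - <<'E'
from h import *
s=state();print(s['eef_pos'],s['ft_force'],s['moment'],s['opening'],s['grip_force'])
c=snap('scene'); im=c['color']; P=cloud(c)
# dark cover points below the gripper
for v0 in range(0,1):
    q=P-np.array(s['eef_pos']); q=np.stack([q@X,q@Y,q[...,2]],-1)
    m=(abs(q[...,0])<60)&(abs(q[...,1])<50)&(q[...,2]<30)&(q[...,2]>-70)&(im.max(-1)<70)
    k=q[m]; 
    for z in range(-65,30,8):
        w=k[(k[:,2]>=z)&(k[:,2]<z+8)]
        if len(w): print(z,len(w),w.min(0).round(),w.max(0).round())
E
```

```text
[526.21490745   7.43877306 122.47814819] [-0.20070011 -0.40622953 -2.29431427] [ 0.0385549   0.04615602 -0.02990464] 0.6710884367880435 29.941372275352478
-49 1 [ 17. -34. -43.] [ 17. -34. -43.]
-41 12 [  0. -37. -39.] [ 34. -29. -34.]
-33 25 [ -2. -37. -32.] [ 41. -27. -25.]
-25 44 [-13. -38. -25.] [ 52.  21. -17.]
-17 87 [  2. -37. -17.] [57. 25. -9.]
-9 149 [  6. -36.  -9.] [53. 32. -1.]
-1 160 [-10. -36.  -1.] [52. 34.  7.]
7 77 [ -7. -38.   7.] [42. 37. 15.]
15 98 [-11. -40.  15.] [13. 39. 23.]
23 25 [-11. -40.  23.] [13. 38. 30.]
```

Fz is -2.3 N, about the cover's weight, so it is free and held. I continue lifting and then go to the tray.

Emit:
arm_command:
  deltas:
    - {"dx": -0.0047, "dy": 0.0004, "dz": 0.0088, "yaw": 0}
    - {"dx": -0.0047, "dy": 0.0004, "dz": 0.0088, "yaw": 0}
    - {"dx": -0.0047, "dy": 0.0004, "dz": 0.0088, "yaw": 0}
    - {"dx": 0, "dy": 0, "dz": 0.015, "yaw": 0}
    - {"dx": 0, "dy": 0, "dz": 0.02, "yaw": 0}
    - {"dx": 0, "dy": 0, "dz": 0.02, "yaw": 0}
    - {"dx": 0, "dy": 0, "dz": 0.02, "yaw": 0}
    - {"dx": 0, "dy": 0, "dz": 0, "yaw": 0}

```text
t: 28.35
eef_pos: [512.8, 8.4, 225.7]
tcp_rot: [3.141, -0.005, -0.102]
ft_force: [-0.3, -0.2, -1.9]
opening: 0.665
grip_force: 29.9
```

```bash
cat > tilt.py <<'E'
from h import *
s=state();T=s['eef_pos'];print(T,s['ft_force'],s['opening'],s['grip_force'])
c=snap('scene'); im=c['color']; P=cloud(c)
y=s['tcp_rot'][2]; X=np.array([np.cos(y),np.sin(y),0]); Y=np.array([-np.sin(y),np.cos(y),0])
q=P-T; q=np.stack([q@X,q@Y,q[...,2]],-1)
m=(abs(q[...,0])<60)&(abs(q[...,1])<30)&(q[...,2]<60)&(q[...,2]>-75)&(im.max(-1)<70)
k=q[m]; print(len(k),'min/max',k.min(0).round(),k.max(0).round())
# fit: cup top plane / wing normal via local normals in the X-Z plane
d=c['range_z']
du=np.roll(q,-2,1)-np.roll(q,2,1); dv=np.roll(q,-2,0)-np.roll(q,2,0); n=np.cross(du,dv); n/=np.linalg.norm(n,axis=-1,keepdims=True)+1e-9; n*=np.sign(n[...,2:])
g=m&(abs(n[...,1])<.35); ang=np.degrees(np.arctan2(n[...,0],n[...,2]))[g]
h,e=np.histogram(ang,bins=np.arange(-90,91,15)); print(dict(zip(e[:-1].astype(int).tolist(),h.tolist())))
t=snap('top'); P2=cloud(t); 
b=c['color']; 
import sys
if len(sys.argv)>1:
    U,V=map(int,proj(c,T)); cr=c['color'][max(V-60,0):V+60,U-75:U+75,::-1].astype(float)*2.2
    cv2.imwrite('pics/'+sys.argv[1],cv2.resize(np.clip(cr,0,255).astype(np.uint8),None,fx=5,fy=5,interpolation=cv2.INTER_CUBIC))
E
python3 tilt.py
```

```text
[512.78980938   8.40694872 225.68312025] [-0.32821679 -0.21097789 -1.85192522] 0.6649841337322848 29.94156986474991
553 min/max [-13. -30. -28.] [60. 30. 22.]
{-90: 1, -75: 0, -60: 24, -45: 5, -30: 34, -15: 14, 0: 14, 15: 14, 30: 29, 45: 92, 60: 75, 75: 37}
```

Emit:
arm_command:
  deltas:
    - {"dx": -0.002, "dy": -0.015, "dz": 0, "yaw": 0}
    - {"dx": -0.004, "dy": -0.03, "dz": 0, "yaw": 0}
    - {"dx": -0.004, "dy": -0.035, "dz": 0, "yaw": 0}
    - {"dx": -0.004, "dy": -0.035, "dz": 0, "yaw": 0}
    - {"dx": -0.004, "dy": -0.035, "dz": 0, "yaw": 0}
    - {"dx": -0.004, "dy": -0.035, "dz": 0, "yaw": 0}
    - {"dx": -0.004, "dy": -0.035, "dz": 0, "yaw": 0}
    - {"dx": -0.004, "dy": -0.035, "dz": 0, "yaw": 0}
    - {"dx": -0.004, "dy": -0.035, "dz": 0, "yaw": 0}
    - {"dx": -0.004, "dy": -0.035, "dz": 0, "yaw": 0}
    - {"dx": -0.004, "dy": -0.035, "dz": 0, "yaw": 0}
    - {"dx": -0.004, "dy": -0.03, "dz": -0.02, "yaw": 0}
    - {"dx": -0.003, "dy": -0.02, "dz": -0.03, "yaw": 0}
    - {"dx": -0.001, "dy": -0.004, "dz": -0.03, "yaw": 0}
    - {"dx": 0, "dy": 0, "dz": -0.03, "yaw": 0}
    - {"dx": 0, "dy": 0, "dz": 0, "yaw": 0}

```text
t: 30.05
eef_pos: [459.7, -404.6, 108.3]
tcp_rot: [-3.136, 0.006, -0.103]
ft_force: [-0.5, 0.3, -1.6]
opening: 0.672
grip_force: 29.9
```

```bash
python3 tilt.py t1.png
```

```text
[ 459.68559199 -404.62585193  108.25360138] [-0.45309249  0.32670706 -1.60241814] 0.6723820421418945 29.941459000110626
952 min/max [ -9. -30. -30.] [59. 30. 23.]
{-90: 9, -75: 0, -60: 8, -45: 20, -30: 77, -15: 33, 0: 20, 15: 19, 30: 60, 45: 114, 60: 127, 75: 70}
```

View pics/t1.png

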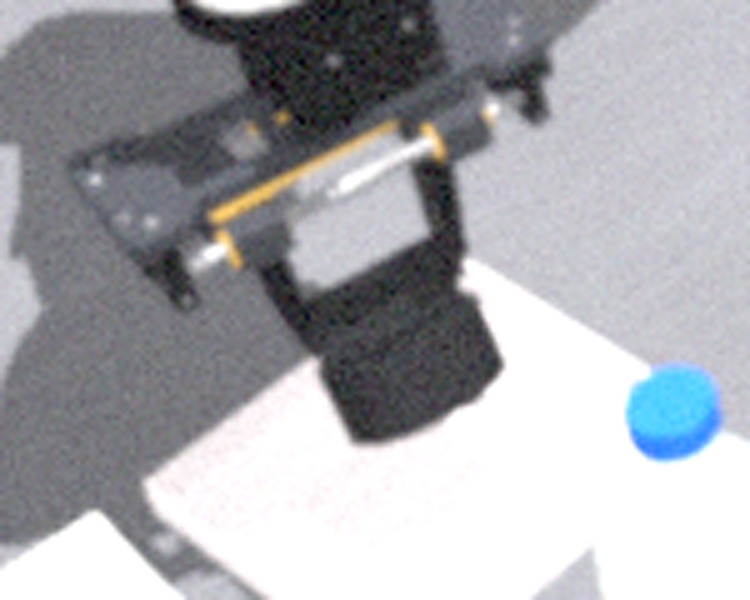

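The cover is held by the wing ends and still leans 28°: the top leans to -x, so the far (front) rim is lowest. I shift 15 mm to -x, lower until the front rim touches, then swing the cover upright by moving +x while lowering, pivoting on the rim.

Emit:
arm_command:
  deltas:
    - {"dx": -0.008, "dy": 0, "dz": -0.015, "yaw": 0}
    - {"dx": -0.007, "dy": 0, "dz": -0.015, "yaw": 0}
    - {"dx": 0, "dy": 0, "dz": -0.01, "yaw": 0}
    - {"dx": 0, "dy": 0, "dz": -0.003, "yaw": 0}
    - {"dx": 0, "dy": 0, "dz": -0.002, "yaw": 0}
    - {"dx": 0, "dy": 0, "dz": 0, "yaw": 0}

```text
t: 30.75
eef_pos: [447.6, -405.8, 68.5]
tcp_rot: [3.141, -0.001, -0.102]
ft_force: [0.1, 0.1, -2.2]
opening: 0.672
grip_force: 29.9
```

Emit:
arm_command:
  deltas:
    - {"dx": 0, "dy": 0, "dz": -0.002, "yaw": 0}
    - {"dx": 0, "dy": 0, "dz": -0.002, "yaw": 0}
    - {"dx": 0, "dy": 0, "dz": 0, "yaw": 0}

```text
t: 31.05
eef_pos: [447.2, -405.5, 63.9]
tcp_rot: [-3.142, 0.0, -0.102]
ft_force: [-0.7, -0.3, -2.5]
opening: 0.668
grip_force: 29.9
```

Emit:
arm_command:
  deltas:
    - {"dx": 0, "dy": 0, "dz": -0.002, "yaw": 0}
    - {"dx": 0, "dy": 0, "dz": -0.002, "yaw": 0}
    - {"dx": 0, "dy": 0, "dz": 0, "yaw": 0}

```text
t: 31.35
eef_pos: [447.7, -405.7, 61.0]
tcp_rot: [3.141, -0.001, -0.103]
ft_force: [-1.5, 2.2, 10.8]
opening: 0.67
grip_force: 30.0
```

Emit:
arm_command:
  deltas:
    - {"dx": 0, "dy": 0, "dz": -0.0015, "yaw": 0}
    - {"dx": 0, "dy": 0, "dz": -0.0015, "yaw": 0}
    - {"dx": 0, "dy": 0, "dz": 0, "yaw": 0}

```text
t: 31.65
eef_pos: [448.8, -406.4, 60.0]
tcp_rot: [3.139, -0.005, -0.103]
ft_force: [0.9, 4.7, 26.6]
opening: 0.671
grip_force: 30.0
```

Emit:
arm_command:
  deltas:
    - {"dx": 0.004, "dy": -0.0004, "dz": 0, "yaw": 0}
    - {"dx": 0.004, "dy": -0.0004, "dz": 0, "yaw": 0}
    - {"dx": 0.004, "dy": -0.0004, "dz": 0, "yaw": 0}
    - {"dx": 0, "dy": 0, "dz": 0, "yaw": 0}

```text
t: 32.05
eef_pos: [459.6, -407.3, 57.8]
tcp_rot: [3.14, -0.001, -0.102]
ft_force: [-0.8, -0.5, 8.4]
opening: 0.669
grip_force: 30.0
```

Emit:
arm_command:
  deltas:
    - {"dx": 0.004, "dy": -0.0004, "dz": -0.0016, "yaw": 0}
    - {"dx": 0.004, "dy": -0.0004, "dz": -0.0018, "yaw": 0}
    - {"dx": 0, "dy": 0, "dz": 0, "yaw": 0}

```text
t: 32.35
eef_pos: [468.1, -408.2, 54.6]
tcp_rot: [3.14, -0.002, -0.102]
ft_force: [1.9, 0.3, 8.1]
opening: 0.67
grip_force: 30.0
```

```bash
python3 tilt.py; python3 - <<'E'
from h import *
s=state();T=s['eef_pos'];y=s['tcp_rot'][2]; X=np.array([np.cos(y),np.sin(y),0])
c=load('scene');q=cloud(c)-T;m=(c['color'].max(-1)<70)&(abs(q@np.array([-np.sin(y),np.cos(y),0]))<15)
k=np.stack([q@X,q[...,2]],-1)[m]; k=k[(abs(k[:,0])<70)&(abs(k[:,1]-0)<60)]
for z in range(-60,40,5):
    w=k[(k[:,1]>=z)&(k[:,1]<z+5)]
    if len(w): print(z,len(w),np.percentile(w[:,0],[5,50,95]).round())
E
```

```text
[ 468.0856499  -408.21749746   54.57644296] [1.88821386 0.32758231 8.10866285] 0.6699926069080139 30.001923143863678
895 min/max [ -7. -30. -38.] [47. 30. 25.]
{-90: 39, -75: 16, -60: 0, -45: 2, -30: 26, -15: 101, 0: 39, 15: 27, 30: 23, 45: 47, 60: 87, 75: 167}
-40 4 [42. 43. 44.]
-35 24 [40. 43. 45.]
-30 26 [40. 43. 46.]
-25 28 [38. 41. 44.]
-20 22 [39. 41. 44.]
-15 31 [ 6. 40. 42.]
-10 97 [ 7. 21. 40.]
-5 89 [ 6. 28. 39.]
0 25 [ 5.  8. 10.]
5 27 [4. 7. 9.]
10 27 [3. 5. 8.]
15 33 [-6.  4.  7.]
20 36 [-2.  1.  5.]
25 1 [0. 0. 0.]
```

It is rotating; about 8–10° of lean is left. I continue the arc.

Emit:
arm_command:
  deltas:
    - {"dx": 0.004, "dy": -0.0004, "dz": -0.0018, "yaw": 0}
    - {"dx": 0.004, "dy": -0.0004, "dz": -0.002, "yaw": 0}
    - {"dx": 0, "dy": 0, "dz": 0, "yaw": 0}

```text
t: 32.75
eef_pos: [476.1, -409.0, 50.7]
tcp_rot: [3.14, -0.002, -0.102]
ft_force: [2.7, 0.7, 6.7]
opening: 0.672
grip_force: 30.0
```

Emit:
arm_command:
  deltas:
    - {"dx": 0.001, "dy": 0, "dz": -0.001, "yaw": 0}
    - {"dx": 0, "dy": 0, "dz": -0.001, "yaw": 0}
    - {"dx": 0, "dy": 0, "dz": 0, "yaw": 0}

```text
t: 33.05
eef_pos: [477.7, -409.3, 49.5]
tcp_rot: [3.139, -0.004, -0.103]
ft_force: [4.3, 1.9, 12.7]
opening: 0.67
grip_force: 30.0
```

```bash
cat > prof.py <<'E'
from h import *
s=state();T=s['eef_pos'];y=s['tcp_rot'][2]; X=np.array([np.cos(y),np.sin(y),0]);print(T,s['ft_force'],s['opening'])
c=snap('scene');q=cloud(c)-T;m=(c['color'].max(-1)<70)&(abs(q@np.array([-np.sin(y),np.cos(y),0]))<15)
k=np.stack([q@X,q[...,2]],-1)[m]; k=k[(abs(k[:,0])<70)&(abs(k[:,1])<60)]
for lo,hi,a0,a1 in((-50,-16,25,60),(0,20,-5,20)):
    w=k[(k[:,1]>lo)&(k[:,1]<hi)&(k[:,0]>a0)&(k[:,0]<a1)]; print(len(w),'slope deg',np.degrees(np.arctan(np.polyfit(w[:,1],w[:,0],1)[0])).round(1),w.min(0).round(),w.max(0).round())
E
python3 prof.py
```

```text
[ 477.6642533  -409.28330128   49.47969545] [ 4.25224769  1.85379001 12.67599601] 0.6695408649684802
107 slope deg -2.6 [ 31. -41.] [ 39. -16.]
98 slope deg -7.3 [1. 0.] [ 8. 20.]
```

Emit:
arm_command:
  deltas:
    - {"dx": 0.0015, "dy": 0, "dz": -0.001, "yaw": 0}
    - {"dx": 0.0005, "dy": 0, "dz": -0.001, "yaw": 0}
    - {"dx": 0, "dy": 0, "dz": 0, "yaw": 0}

```text
t: 33.4
eef_pos: [480.0, -409.5, 47.7]
tcp_rot: [3.138, -0.005, -0.103]
ft_force: [4.9, 0.8, 12.4]
opening: 0.67
grip_force: 30.0
```

```bash
python3 prof.py
```

```text
[ 479.95562596 -409.53820672   47.70938872] [ 4.92402027  0.79199252 12.44736705] 0.6698323014936417
94 slope deg 0.3 [ 30. -40.] [ 37. -16.]
91 slope deg -1.6 [1. 0.] [ 8. 20.]
```

It is upright. I release and rise.

Emit:
arm_command:
  deltas:
    - {"dx": 0, "dy": 0, "dz": 0.001, "yaw": 0}
    - {"dx": 0, "dy": 0, "dz": 0, "yaw": 0}
    - {"dx": 0, "dy": 0, "dz": 0, "yaw": 0}
    - {"dx": 0, "dy": 0, "dz": 0, "yaw": 0}
    - {"dx": 0, "dy": 0, "dz": 0.01, "yaw": 0}
    - {"dx": 0, "dy": 0, "dz": 0.02, "yaw": 0}
    - {"dx": 0, "dy": 0, "dz": 0.03, "yaw": 0}
    - {"dx": 0, "dy": 0, "dz": 0.04, "yaw": 0}
    - {"dx": 0, "dy": 0, "dz": 0.04, "yaw": 0}
    - {"dx": -0.03, "dy": 0, "dz": 0.04, "yaw": 0}
    - {"dx": -0.04, "dy": 0, "dz": 0.02, "yaw": 0}
    - {"dx": 0, "dy": 0, "dz": 0, "yaw": 0}
  gripper: 0.095

```text
t: 34.65
eef_pos: [405.7, -408.8, 250.9]
tcp_rot: [3.138, -0.003, -0.104]
ft_force: [1.9, 0.6, -0.4]
opening: 0.999
grip_force: 0.0
```

```bash
python3 - <<'E'
from h import *
s=state();print(s['eef_pos'],s['ft_force'],s['opening'])
Tr=np.array([462.5,-406.,0]); ta=np.deg2rad(5.3)
for n in('wrist','scene'):
    c=snap(n);P=cloud(c); d=P-Tr; m=(c['color'].max(-1)<80)&(abs(d[...,0])<75)&(abs(d[...,1])<75)&(P[...,2]<90)
    k=P[m]; print(n,len(k),k[:,2].max())
    w=k[k[:,2]>64]
    if len(w)>5: print(' wing top',cv2.minAreaRect((w-Tr)[:,:2].astype(np.float32)),np.median(w[:,2]),'plane',np.linalg.lstsq(np.c_[w[w[:,2]>66][:,:2]-Tr[:2],np.ones((w[:,2]>66).sum())],w[w[:,2]>66][:,2],rcond=None)[0])
    t=k[(k[:,2]>33)&(k[:,2]<45)]
    if len(t)>5:
        print(' cup top plane',np.linalg.lstsq(np.c_[t[:,:2]-Tr[:2],np.ones(len(t))],t[:,2],rcond=None)[0])
t=snap('top'); 
p=np.array([[419.8,17.4,125]])
P=cloud(t); m=(P[...,2]>112)&(P[...,2]<135)&(P[...,1]>-15)&(P[...,1]<45)&(P[...,0]<470)&(P[...,0]>350); print('R fin min x',P[m].min(0) if m.any() else None)
m=(P[...,2]>112)&(P[...,2]<135)&(P[...,1]>145)&(P[...,1]<185)&(P[...,0]<625)&(P[...,0]>450); print('L fin min x',P[m].min(0) if m.any() else None)
E
```

```text
[ 405.72842494 -408.84279025  250.86335252] [ 1.89703265  0.6342016  -0.38959945] 0.9985458508085596
wrist 2577 72.80926535518023
 wing top ((16.508434295654297, -0.8543224334716797), (62.8274040222168, 12.598313331604004), 84.02242279052734) 70.6756813886935 plane [-2.06483047e-03 -1.64844129e-04  7.06486069e+01]
 cup top plane [2.64593325e-03 1.46821125e-03 3.89083597e+01]
scene 940 73.85089091251996
 wing top ((19.135730743408203, -4.3424072265625), (60.208621978759766, 14.342628479003906), 84.31561279296875) 69.3190401115395 plane [-6.51170737e-02  9.33363223e-03  7.09611550e+01]
 cup top plane [-4.58313351e-02  1.12404368e-02  4.02383221e+01]
R fin min x [400.39244065 -14.87520565 115.85634881]
L fin min x [588.15764249 155.52609095 112.02905743]
```

```bash
python3 -c "
from cell import job_done; print(job_done())"
```

```text
the job is handed in; nothing more can be done
None
```

I handed the job in at about 35 s. By my last camera check, the left drawer is shut, the right drawer is fully out, and the cover stands level and released on the tray floor, about 17 mm from its centre. The judge's verdict was not returned.

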